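Unscrew the deep jar cap and fit the spare C-clip on the drawer stack's stud

TASK

The clip that belongs on the drawer stack's locking stud is kept in the glass jar: unscrew the jar's deep metal cap (counter-clockwise from above, regripping as often as needed) until it lifts straight off without forcing, and stand it open end down on the round cork coaster. Then take the C-shaped clip out of the jar by its upright tab and slide it sideways through its gap onto the stud, under the stud's head, so that it stands flat on the bamboo board around the stud, and let go. Leave the other things where they are.

Things in the scene. Friction and masses are not known exactly. Their poses are not given: they have to be found in the camera images.
- jar: Clear glass jar fixed upright on the table, 57 mm tall without its cap. Origin: centre of its underside, z up. Body 72 mm diameter up to 34 mm height, then a threaded neck, 52 mm across (59 over the threads); mouth 45 mm; inside floor 6 mm above the origin. The cap comes free once the cap's x axis is 2.4 rad counter-clockwise (from above) of the jar's x axis, and stays free up to 5 rad
- jar_rim (a point): Centre of the jar's mouth, 57 mm above the table. The neck's right-hand two-start thread has an 18 mm lead: a cap turned counter-clockwise climbs 2.9 mm per radian, with about 3 mm of loose play up and down
- lid: The jar's deep cylindrical metal screw cap, knurled, loose, 90 g, 66 mm diameter, 54 mm tall, closed on top, walls 3 mm. Origin: centre of its open lower edge; z up through its closed top; x points at one of two lugs in its skirt. It starts screwed on, origin about 40 mm above the table, its x axis within 0.45 rad of the jar's, so 1.95 to 2.85 rad of turn frees it; it turns with little friction
- lid_top (a point): Centre of the cap's top face, 54 mm above its origin (about 94 mm above the table at the start). The clip's tab stands up inside the cap, so the freed cap must go straight up by 60 mm before moving sideways
- clip: Steel open C-clip with an upright tab, 50 g, loose, standing in the jar on its floor. The C lies flat: outer diameter 28 mm, inner 16, 12 thick, gap 12 wide towards +x. Origin: centre of the C's opening, on the underside; z up. Tab at the C's back: 8 mm along x (x = -13.5 to -21.5, centre -17.5), 12 mm along y, rising to z = 81 mm; its upper 30 mm stand above the jar's rim
- clip_eye (a point): Centre of the C's opening, 6 mm above the clip's underside (half its thickness)
- shelf: Bamboo board, 18 mm thick, carrying a steel stud and three tiers of translucent drawers, fixed to the table. Origin: on the table right under the stud; z up, x from the stud towards the drawers. Board from x = -50 to 260 mm, y = -90 to 90 mm. The drawers' pulls are 95 mm from the stud; the drawer block is 168 mm wide, its top 148 mm above the table
- stud_foot (a point): Foot of the stud on its axis, on the board's top face, 18 mm above the table. The stud is an upright steel pin 8 mm thick, 30 mm of it free below a round head 22 mm wide and 6 mm thick (head 48 to 54 mm above the table)
- coaster: Round cork coaster, 116 mm diameter, 6 mm thick, fixed to the table. Origin: centre of its underside
- mug: White ceramic mug, 76 mm diameter, 85 mm tall, bystander. Origin: centre of its underside
- depressor: Flat stainless steel tongue depressor, 148 x 18 x 4 mm, lying on the table, bystander. Origin: centre of its underside
- pillcase: Blue plastic pill case, 75 x 34 x 18 mm, bystander. Origin: centre of its underside
- bottle: Amber glass bottle, 48 mm diameter, 120 mm tall, bystander. Origin: centre of its underside
- bowl: Small ceramic bowl, 90 mm diameter, 40 mm tall, bystander. Origin: centre of its underside
- tin: Small aluminium tin, 48 mm diameter, 26 mm tall, bystander. Origin: centre of its underside
There are look-alikes about, which are no part of the job. What is meant by the coaster is not pink, purple or turquoise, and is the smaller of those in its own colour.

How it is judged:
By the outcome, as a careful person would: the job done as asked, in the order asked, and still so for the second after the job is handed in, with the robot touching nothing.
It also fails if it takes over 72 s, if anything falls off the work surface, if the arm or the gripper's body presses on something with over 40 N, if the wrist force passes 120 N, or if a joint passes its speed limit or range.

ROBOT

A 6-joint arm with a two-finger parallel gripper is mounted at the origin on the work surface. World frame = base frame: x ahead of the robot, y to its left, z up, the work surface at z = 0. Lengths are in m, angles in rad, forces in N, time in s.
With the tool pointing down it reaches from about 0.275 to 1 m from the base axis. Payload 8.4 kg.
Tool frame: the origin (TCP) lies between the finger pads; the fingertips stand 25 mm ahead of it and the grasp point (between the pads) lies 6 mm ahead of it (ctrl.tip_reach is the distance from the TCP to the fingertips, in m); x points along the fingers, y is the direction in which the jaws open and shut, and the axes are right-handed (so a half turn about x gives the same grasp; the last joint's range is limited). The gripper opens to 85 mm and grips with 20 to 120 N. Pads are 22 mm wide; open, the fingers measure 114 mm over their backs; the gripper's body (76 mm by 85 mm) begins 54 mm behind the grasp point. The pads swing forward as they close: fully open they stand 13 mm farther back than shut.
Start: joints at [-1.306, 0.353, 1.633, -0, 1.155, -0.002], TCP at [0.165, -0.603, 0.256] pointing down, gripper open.
Joint ranges: [-2.63, 2.63], [-0.92, 2.1], [0.06, 2.66], [-1.3, 4.44], [0, 2.69], [-3.02, 3.02]. Speed limits (rad/s): [2.22, 2.22, 2.79, 3.14, 3.14, 3.14].

INTERFACE

Orientations are given as [roll, pitch, yaw] about the fixed x, y, z axes, in that order (R = Rz(yaw) Ry(pitch) Rx(roll)).
In Python, from plant import ctrl, viewer gives the robot as it stands.
- The arm moves only by the tool apply_moves, never from a script. Its argument "targets" is a list of rows, each a list of 5 numbers: the shift along the tool's x, y, z in mm, then the turn about the tool's x in units of 5 degrees (1.0 is 5 degrees), then the finger opening in mm, from 0 to 85.4. In form: [[x, y, z, yaw, claw], ...]. A call has 1 to 10 rows; each row is the pose to reach, as a shift and turn from the pose commanded when the call began, along the tool's axes at that moment; what a row does not reach only later rows make up. A row lasts 1/8 s, in which the tool goes at most 62.5 mm and 10.7 degrees, less where a joint would pass 70% of its speed; a pose out of reach is approached as far as the arm can. A call with a gripper value outside its range is refused whole. The fingers move at their own pace and stop on an object; "force" is the grip in N (left out, the last holds). Time passes only in rows, so rows that repeat a pose let the fingers close. It gives the time, the measured TCP pose, the force and the opening at its end, in the units of the state.
- ctrl.sense(): the state, without advancing time (a new reading comes with each control period).
- viewer.capture(name): name is "scene" or "top"; returns (picture, depth): 480x640x3 uint8, red, green, blue; 480x640 float32, m along the optical axis (not along the pixel's ray), 0 where there is no reading.
- viewer.calibration(name): a dict with "intrinsics" (3x3 intrinsics, pixels), "xyz" and "attitude" of the camera in the world. Camera axes: x right, y up, looking along -z (the intrinsics and any distortion apply to the point x, -y, -z); pixel columns grow to the right and rows downward; lengths in m; the calibration is good to about 2 mm. A picture is of the moment at which its call begins. calibration takes no time and is no camera call.
- ctrl.hand_in(): hands the job in, once; it reports no verdict.
The state is a dict: "time": time; "joint_positions": joint angles; "dq": joint speeds; "tau": joint torques, N m; "position": TCP position; "eef_rot": TCP orientation; "contact_force": force on the tool from outside, world axes, zero at the start; "moment": the same for the moment, N m; "width": finger opening in m.
Only numpy, scipy, OpenCV 4.12 (cv2) and the standard library are available. Lean on these libraries where they do the work, as an engineer would, in place of code of your own. Each camera call takes 0.05 s, during which the arm holds its last target.

## Working session

There is one attempt and no reset: what is moved stays moved. The work goes in short steps, Python scripts to look and compute and a tool call to move; the robot and the scene stay as the last step left them, time stands still between calls to the robot, and variables do not carry over. Pictures are saved under pics/ and viewed, and the job is handed in when it is done.

Besides the shell and the picture viewer there is one more tool, called after "Request:" as name(argument=value, ...) on one line, values as JSON. apply_moves: Moves the arm, as the interface text tells. Its arguments: {"type":"object","properties":{"targets":{"type":"array"},"force":{"type":"number"}},"required":["targets"]}

```bash
ls; mkdir -p pics; python3 - <<'E'
from plant import ctrl, viewer
import cv2, numpy as np
s=ctrl.sense(); print(s)
for n in ("scene","top"):
    im,d=viewer.capture(n); np.savez(f"pics/{n}0.npz",im=im,d=d)
    cv2.imwrite(f"pics/{n}0.png",im[:,:,::-1]); print(n,viewer.calibration(n))
E
```

```text
pics
{'time': 0.0, 'joint_positions': array([-1.30638263e+00,  3.53654332e-01,  1.63415513e+00,  3.36274161e-06,
        1.15521995e+00, -2.41554645e-03]), 'dq': array([ 5.88530866e-04, -1.50070767e-04,  7.94176299e-05,  1.61733072e-03,
       -1.76059950e-04, -4.46986626e-04]), 'tau': array([-2.56170410e-03, -6.05258846e+01, -3.42065156e+01, -2.52649306e-04,
        9.45669017e-03,  2.49185734e-05]), 'position': array([ 0.16466773, -0.60244064,  0.25554882]), 'eef_rot': array([-1.57535181,  1.56935957,  1.83306872]), 'contact_force': array([ 0.77959736, -0.05206042,  0.25492134]), 'moment': array([-0.01497021, -0.00987276, -0.00902969]), 'width': 0.08535254823303225}
scene {'intrinsics': array([[464.81768019,   0.        , 319.16694299],
       [  0.        , 464.81768019, 237.06938453],
       [  0.        ,   0.        ,   1.        ]]), 'xyz': array([ 1.07066912, -0.63623973,  0.6696039 ]), 'attitude': array([ 0.94101071, -0.0073047 ,  0.83555246])}
top {'intrinsics': array([[456.66267461,   0.        , 318.5031868 ],
       [  0.        , 456.66267461, 237.84728659],
       [  0.        ,   0.        ,   1.        ]]), 'xyz': array([ 0.38219521, -0.09379712,  1.01835636]), 'attitude': array([ 0.12677477, -0.03312588, -1.55830758])}
```

View pics/scene0.png

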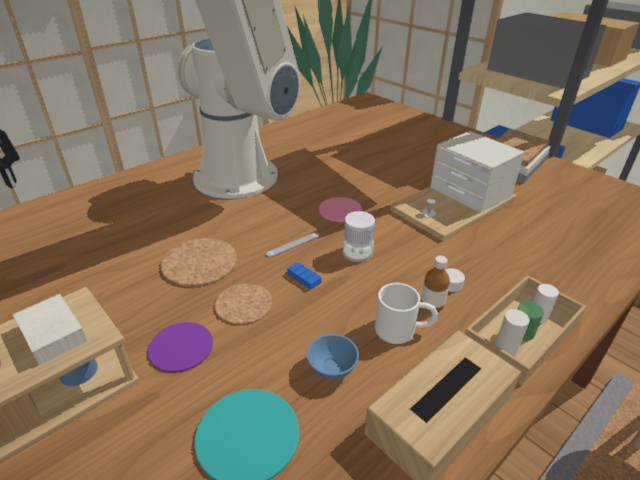

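View pics/top0.png

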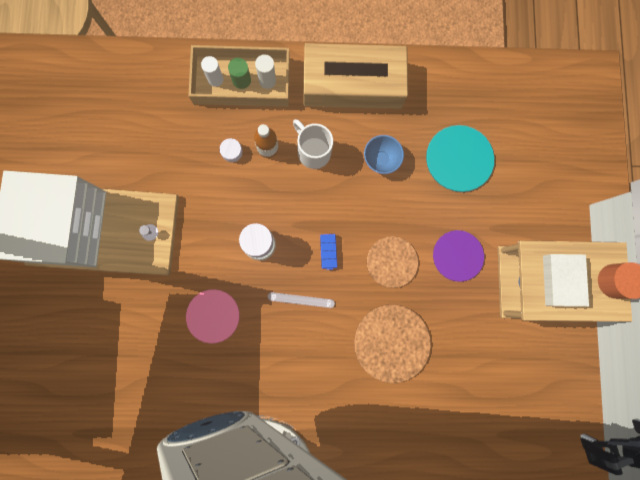

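The images show the jar's white cap at top (257,240), the stud at (148,232), the smaller cork coaster at (392,262) and the drawers at left. Next I'll zoom in and measure.

```bash
cat > h.py <<'E'
import numpy as np, cv2
from scipy.spatial.transform import Rotation as Ro
from plant import ctrl, viewer
def cam(n):
    c=viewer.calibration(n); return c["intrinsics"],np.array(c["xyz"]),Ro.from_euler('xyz',c["attitude"]).as_matrix()
def ray(n,uv):
    K,t,R=cam(n); uv=np.atleast_2d(uv).astype(float)
    d=np.c_[(uv[:,0]-K[0,2])/K[0,0],-(uv[:,1]-K[1,2])/K[1,1],-np.ones(len(uv))]
    return t,d@R.T
def onz(n,uv,z):
    t,d=ray(n,uv); return t+d*((z-t[2])/d[:,2])[:,None]
def proj(n,P):
    K,t,R=cam(n); p=(np.atleast_2d(P)-t)@R; 
    return np.c_[K[0,0]*p[:,0]/-p[:,2]+K[0,2],K[1,1]*p[:,1]/p[:,2]+K[1,2]]
def tri(uv1,uv2,n1="top",n2="scene"):
    t1,d1=ray(n1,uv1);t2,d2=ray(n2,uv2);d1=d1[0];d2=d2[0]
    a=np.linalg.lstsq(np.c_[d1,-d2],t2-t1,rcond=None)[0]
    p,q=t1+a[0]*d1,t2+a[1]*d2
    return (p+q)/2,np.linalg.norm(p-q)
def cloud(n,d,box=None):
    u,v=np.meshgrid(np.arange(640),np.arange(480)); uv=np.c_[u.ravel(),v.ravel()]
    t,r=ray(n,uv); P=(t+r*d.ravel()[:,None]).reshape(480,640,3); P[d==0]=np.nan; return P
def crop(im,u0,v0,u1,v1,k,fn):
    cv2.imwrite(fn,cv2.resize(im[v0:v1,u0:u1,::-1],None,fx=k,fy=k,interpolation=cv2.INTER_CUBIC))
E
python3 - <<'E'
from h import *
T=np.load("pics/top0.npz");S=np.load("pics/scene0.npz")
a=cv2.resize(T['im'][195:285,100:290],None,fx=4,fy=4,interpolation=2)
cv2.imwrite("pics/topc.png",a[:,:,::-1])
crop(S['im'],320,120,520,270,4,"pics/scenec.png")
P=cloud("top",T['d'])
for nm,(u,v) in dict(lid=(257,240),stud=(148,229),table=(350,400),coaster=(392,262),jarb=(262,256),board=(165,250)).items(): print(nm,np.round(P[v,u],4))
P2=cloud("scene",S['d'])
for nm,(u,v) in dict(lid=(360,220),stud=(431,202),table=(320,400),coaster=(243,303)).items(): print(nm,np.round(P2[v,u],4))
# lid top via depth
m=(P[...,2]>.085)&(P[...,2]<.105)&(np.hypot(P[...,0]-P[240,257,0],P[...,1]-P[240,257,1])<.05)
print(m.sum(),np.nanmean(P[m],0)); ys,xs=np.nonzero(m); (c,r)=cv2.minEnclosingCircle(np.c_[xs,ys].astype(np.float32)); print(c,r,xs.mean(),ys.mean(), onz("top",c,.094),onz("top",[xs.mean(),ys.mean()],.094))
m=(P2[...,2]>.088)&(P2[...,2]<.105)&(np.hypot(P2[...,0]-P2[220,360,0],P2[...,1]-P2[220,360,1])<.06)
ys,xs=np.nonzero(m); print("scene",m.sum(),xs.mean(),ys.mean(),onz("scene",[xs.mean(),ys.mean()],.094),np.nanmean(P2[m],0))
E
```

```text
lid [0.4939 0.002  0.0941]
stud [0.5181 0.2351 0.0558]
table [ 0.1605 -0.1986 -0.0029]
coaster [ 0.4601 -0.2906  0.0059]
jarb [ 0.4652 -0.0051  0.0509]
board [0.4783 0.2101 0.0135]
lid [0.501  0.0065 0.0949]
stud [0.5232 0.2442 0.0545]
table [ 0.7327 -0.3222  0.0009]
coaster [ 0.4645 -0.2895  0.0062]
829 [0.49580171 0.00566276 0.09348261]
(255.26055908203125, 239.11972045898438) 16.369009017944336 255.22557297949336 239.11700844390833 [[0.49569644 0.00554666 0.094     ]] [[0.49570082 0.0056176  0.094     ]]
scene 437 359.862700228833 220.68192219679634 [[0.50176406 0.00532863 0.094     ]] [0.50080897 0.00637118 0.09321822]
```

View pics/topc.png

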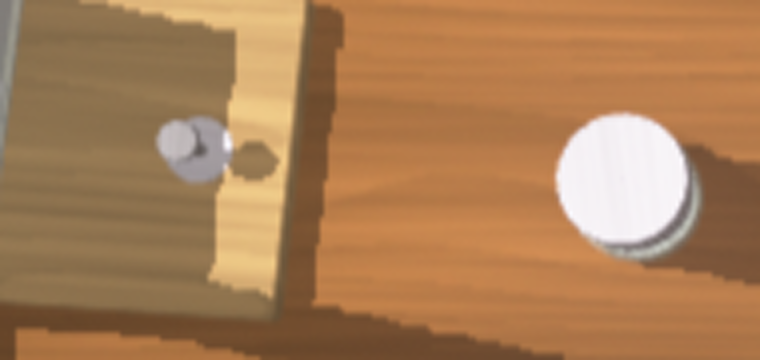

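View pics/scenec.png

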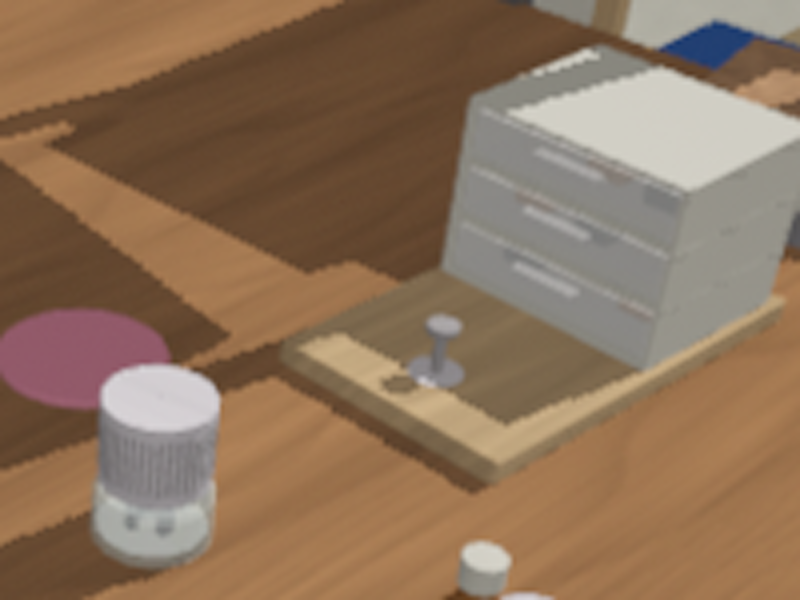

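```bash
cat >> h.py <<'E'
def ell(mask,u,v):
    n,l=cv2.connectedComponents(mask.astype(np.uint8)); m=(l==l[v,u]).astype(np.uint8)
    c=max(cv2.findContours(m,cv2.RETR_EXTERNAL,cv2.CHAIN_APPROX_NONE)[0],key=cv2.contourArea)
    return cv2.fitEllipse(c),cv2.contourArea(c)
E
python3 - <<'E'
from h import *
T=np.load("pics/top0.npz")['im'];S=np.load("pics/scene0.npz")['im']
for p in [(257,240),(247,228),(262,256),(148,229),(142,230),(150,236),(392,262)]: print("top",p,T[p[1],p[0]])
for p in [(360,220),(360,235),(431,201),(243,303)]: print("sc",p,S[p[1],p[0]])
hT=cv2.cvtColor(T,cv2.COLOR_RGB2HSV);hS=cv2.cvtColor(S,cv2.COLOR_RGB2HSV)
e,a=ell((T.min(2)>185),255,239);print(e,a);c1=e[0]
for th in(190,195,200,205):
  try:
    e,a=ell((S.min(2)>th),360,220);print(th,e,a)
  except Exception as x:print(x)
E
```

```text
top (257, 240) [247 243 246]
top (247, 228) [245 241 245]
top (262, 256) [135 128 127]
top (148, 229) [181 173 175]
top (142, 230) [195 187 189]
top (150, 236) [160 153 158]
top (392, 262) [231 171 116]
sc (360, 220) [211 207 210]
sc (360, 235) [132 128 130]
sc (431, 201) [170 166 166]
sc (243, 303) [193 154 117]
((254.93821716308594, 239.38931274414062), (31.17552375793457, 31.82440757751465), 43.26394271850586) 777.5
190 ((359.5686340332031, 219.37478637695312), (15.007893562316895, 27.792091369628906), 94.40668487548828) 325.5
195 ((359.5926513671875, 219.15164184570312), (14.19761848449707, 27.664159774780273), 93.27039337158203) 306.5
200 ((359.5316162109375, 219.1405029296875), (14.027262687683105, 27.321680068969727), 94.1377182006836) 299.0
205 ((355.86517333984375, 221.2819061279297), (8.002756118774414, 25.865934371948242), 108.94853210449219) 139.5
```

```bash
python3 - <<'E'
from h import *
T=np.load("pics/top0.npz")['im'];S=np.load("pics/scene0.npz")['im']
p=tri((254.94,239.4),(359.6,219.6));print("lid",p, onz("top",(254.94,239.4),.094),onz("scene",(359.6,219.6),.094))
# stud head
for n,I,(u0,v0,u1,v1) in(("top",T,(130,215,170,250)),("scene",S,(415,190,450,225))):
    h=cv2.cvtColor(I,cv2.COLOR_RGB2HSV); m=np.zeros(I.shape[:2],bool); m[v0:v1,u0:u1]=(h[v0:v1,u0:u1,1]<40)
    print(n); 
    for v in range(v0,v1): print(v,''.join(('%4d'%I[v,u,1] if m[v,u] else '   .') for u in range(u0,u1)))
E
```

```text
lid (array([0.49644065, 0.00760833, 0.09291641]), np.float64(0.0035068062897457334)) [[0.49511214 0.00617792 0.094     ]] [[0.49840078 0.00799255 0.094     ]]
top
215    .   .   .   .   .   .   .   .   .   .   .   .   .   .   .   .   .   .   .   .   .   .   .   .   .   .   .   .   .   .   .   .   .   .   .   .   .   .   .   .
216    .   .   .   .   .   .   .   .   .   .   .   .   .   .   .   .   .   .   .   .   .   .   .   .   .   .   .   .   .   .   .   .   .   .   .   .   .   .   .   .
217    .   .   .   .   .   .   .   .   .   .   .   .   .   .   .   .   .   .   .   .   .   .   .   .   .   .   .   .   .   .   .   .   .   .   .   .   .   .   .   .
218    .   .   .   .   .   .   .   .   .   .   .   .   .   .   .   .   .   .   .   .   .   .   .   .   .   .   .   .   .   .   .   .   .   .   .   .   .   .   .   .
219    .   .   .   .   .   .   .   .   .   .   .   .   .   .   .   .   .   .   .   .   .   .   .   .   .   .   .   .   .   .   .   .   .   .   .   .   .   .   .   .
220    .   .   .   .   .   .   .   .   .   .   .   .   .   .   .   .   .   .   .   .   .   .   .   .   .   .   .
[... 9218 characters left out ...]
   .   .   .   .   .   .   .   .   .   .   .   .   .   .   .   .   .   .   .   .   .   .   .   .   .   .   .   .   .   .
221    .   .   .   .   .   .   .   .   .   .   .   .   .   .   .   .   .   .   .   .   .   .   .   .   .   .   .   .   .   .   .   .   .   .   .
222    .   .   .   .   .   .   .   .   .   .   .   .   .   .   .   .   .   .   .   .   .   .   .   .   .   .   .   .   .   .   .   .   .   .   .
223    .   .   .   .   .   .   .   .   .   .   .   .   .   .   .   .   .   .   .   .   .   .   .   .   .   .   .   .   .   .   .   .   .   .   .
224    .   .   .   .   .   .   .   .   .   .   .   .   .   .   .   .   .   .   .   .   .   .   .   .   .   .   .   .   .   .   .   .   .   .   .
```

```bash
cat >> h.py <<'E'
def tool():
    s=ctrl.sense(); return np.array(s['position']),Ro.from_euler('xyz',s['eef_rot']).as_matrix(),s
def shift(P):
    p,R,s=tool(); d=R.T@(np.array(P)-p)*1000
    print("t %.2f"%s['time'],"pos",np.round(p,4),"q",np.round(s['joint_positions'],3),"F",np.round(s['contact_force'],1),"M",np.round(s['moment'],2),"w %.4f"%s['width'])
    print("shift mm",np.round(d,1),"toolx",np.round(R[:,0],3),"tooly",np.round(R[:,1],3),"toolz",np.round(R[:,2],3)); return d
E
python3 -c "
from h import *
shift([.4965,.007,.2])"
```

```text
t 0.10 pos [ 0.1647 -0.6025  0.2556] q [-1.306  0.354  1.634  0.     1.155 -0.002] F [ 0.2  0.6 -0.8] M [ 0.01  0.   -0.01] w 0.0853
shift mm [  56.3 -500.4 -480.8] toolx [-0.     0.001 -1.   ] tooly [ 0.264 -0.965 -0.001] toolz [-0.965 -0.264 -0.   ]
```

Request:
apply_moves(targets=[[0,-500,-481,5,85],[0,-500,-481,5,85],[0,-500,-481,5,85],[0,-500,-481,5,85],[0,-500,-481,5,85],[0,-500,-481,5,85],[0,-500,-481,5,85],[0,-500,-481,5,85],[0,-500,-481,5,85],[0,-500,-481,5,85]], force=40)

```text
time: 1.35
position: [0.4646, -0.0521, 0.2563]
eef_rot: [2.955, 1.57, -0.356]
contact_force: [1.0, -0.6, -0.2]
width: 0.085
```

```bash
python3 -c "
from h import *
shift([.4965,.007,.145])"
```

```text
t 1.35 pos [ 0.4646 -0.0521  0.2563] q [-0.115  0.105  1.958 -0.     1.079  1.625] F [ 1.  -0.6 -0.2] M [-0.03 -0.02  0.02] w 0.0850
shift mm [111.3 -63.7 -21.4] toolx [ 0. -0. -1.] tooly [-0.169 -0.986  0.   ] toolz [-0.986  0.169 -0.   ]
```

Request:
apply_moves(targets=[[40,-63,-21,0,85],[90,-63,-21,0,85],[110,-63,-21,0,85],[110,-63,-21,0,85]])

```text
time: 1.85
position: [0.4939, 0.0046, 0.1446]
eef_rot: [0.178, 1.567, -3.132]
contact_force: [-0.3, -0.7, -0.2]
width: 0.085
```

```bash
python3 - <<'E'
from h import *
shift([.4965,.007,.075])
for n in("top","scene"):
    im,d=viewer.capture(n); np.savez(f"pics/{n}1.npz",im=im,d=d)
    if n=="top": crop(im,190,180,330,300,4,"pics/top1.png")
    else: crop(im,280,120,440,280,4,"pics/scene1.png")
E
```

```text
t 1.85 pos [0.4939 0.0046 0.1446] q [ 0.006  0.299  2.006 -0.     0.841  1.746] F [-0.3 -0.7 -0.2] M [ 0.01 -0.03  0.  ] w 0.0850
shift mm [69.6 -2.8 -2.4] toolx [-0.004 -0.    -1.   ] tooly [-0.168 -0.986  0.001] toolz [-0.986  0.168  0.004]
```

View pics/scene1.png

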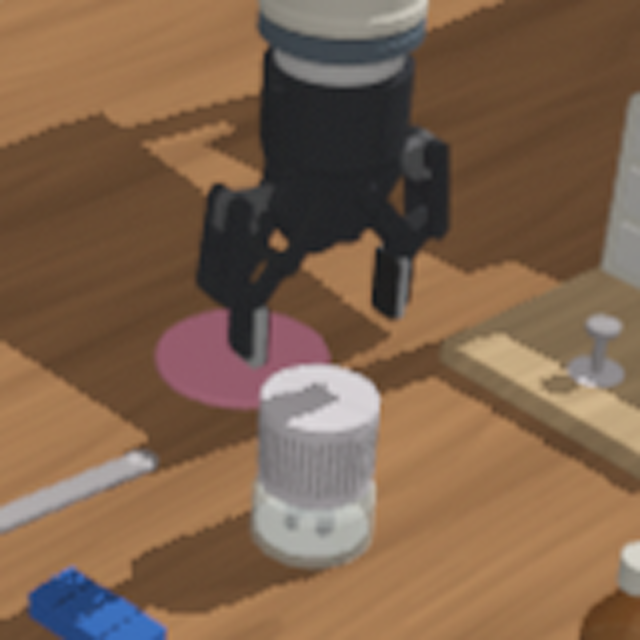

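View pics/top1.png

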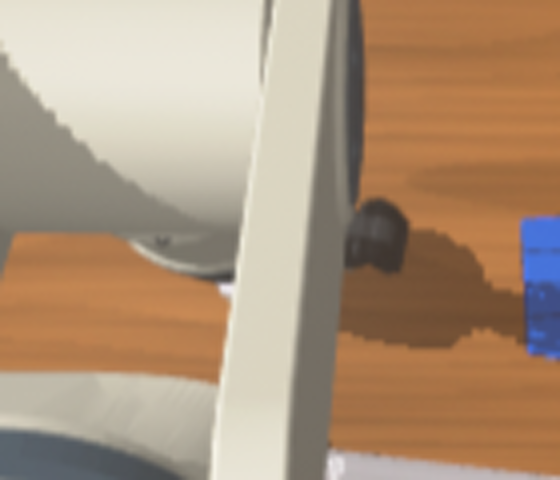

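```bash
python3 - <<'E'
from h import *
S=np.load("pics/scene1.npz")['im']
p,R,s=tool()
for f in (.012,.015):
  for y in(-.0427,.0427):
    for z in(-.011,.011):
        print(f,y,z,(proj("scene",p+R@[f,y,z])-[280,120])*4)
im=cv2.resize(S[170:270,320:420],None,fx=6,fy=6,interpolation=2)
def d(P,c):
    for q in (proj("scene",P)-[320,170])*6+3: cv2.circle(im,tuple(int(v) for v in q),2,c,-1)
f=.012
for y in(-.0427,.0427):
    for z in(-.011,.011): d(p+R@[f,y,z],(255,0,0)); d(p+R@[f-.02,y,z],(0,255,0))
a=np.linspace(0,6.28,60)
d(np.c_[.4951+.033*np.cos(a),.0062+.033*np.sin(a),.094+0*a],(0,0,255))
d(np.c_[.4984+.033*np.cos(a),.008+.033*np.sin(a),.094+0*a],(255,0,255))
cv2.imwrite("pics/tips.png",im[:,:,::-1])
E
```

```text
0.012 -0.0427 -0.011 [[389.19985416 323.51629601]]
0.012 -0.0427 0.011 [[364.62361159 305.81177998]]
0.012 0.0427 -0.011 [[261.38397687 368.2887632 ]]
0.012 0.0427 0.011 [[237.80822693 349.24879812]]
0.015 -0.0427 -0.011 [[388.75850475 328.18642531]]
0.015 -0.0427 0.011 [[364.23058165 310.44459903]]
0.015 0.0427 -0.011 [[261.15559225 373.05559353]]
0.015 0.0427 0.011 [[237.62500205 353.9778377 ]]
```

View pics/tips.png

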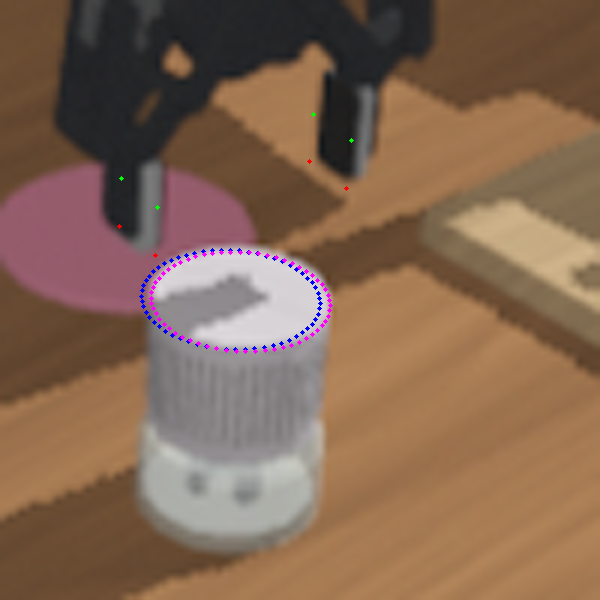

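Request:
apply_moves(targets=[[0,-1.5,-1,0,85],[30,-1.5,-1,0,85],[55,-1.5,-1,0,85],[64,-1.5,-1,0,85],[64,-1.5,-1,0,85]])

```text
time: 2.58
position: [0.4968, 0.0056, 0.0827]
eef_rot: [-2.959, 1.571, 0.013]
contact_force: [-0.7, 0.5, -0.6]
width: 0.0849
```

```bash
python3 - <<'E'
from h import *
shift([.496,.0062,.080])
im,d=viewer.capture("scene"); crop(im,280,120,440,280,4,"pics/scene2.png")
E
```

```text
t 2.58 pos [0.4968 0.0056 0.0827] q [0.008 0.404 2.038 0.    0.699 1.749] F [-0.7  0.5 -0.6] M [ 0.02  0.   -0.  ] w 0.0849
shift mm [ 2.7 -0.5  0.9] toolx [ 0.  0. -1.] tooly [-0.169 -0.986 -0.   ] toolz [-0.986  0.169 -0.   ]
```

View pics/scene2.png

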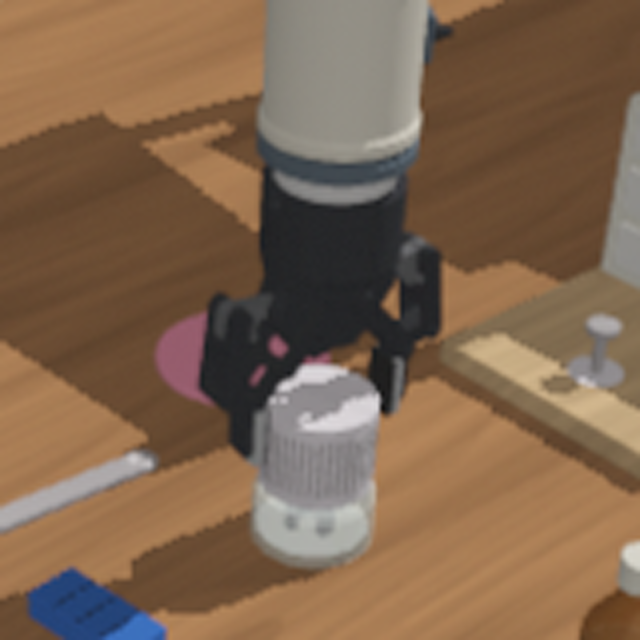

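The fingers straddle the cap evenly. Next: close.

Request:
apply_moves(targets=[[3,0,0,0,66],[3,0,0,0,60],[3,0,0,0,60],[3,0,0,0,60]], force=40)

```text
time: 3.12
position: [0.4976, 0.0058, 0.0804]
eef_rot: [-2.868, 1.568, 0.103]
contact_force: [-0.5, 0.3, 5.5]
width: 0.0663
```

```bash
python3 - <<'E'
from h import *
shift([.496,.0062,.080])
E
```

```text
t 3.12 pos [0.4976 0.0058 0.0804] q [0.009 0.408 2.039 0.    0.692 1.749] F [-0.5  0.3  5.5] M [ 0.11  0.04 -0.04] w 0.0663
shift mm [ 0.4 -0.1  1.6] toolx [ 0.002  0.    -1.   ] tooly [-0.169 -0.986 -0.001] toolz [-0.986  0.169 -0.002]
```

Request:
apply_moves(targets=[[-0.5,0,0,-2,60],[-1,0,0,-4,60],[-1.5,0,0,-6,60],[-2,0,0,-8,60],[-2.5,0,0,-10,60],[-2.5,0,0,-10,60]])

```text
time: 3.88
position: [0.497, 0.0068, 0.0829]
eef_rot: [-2.859, 1.569, 0.988]
contact_force: [-1.8, 9.3, 8.5]
width: 0.0661
```

```bash
python3 - <<'E'
from h import *
shift([.496,.0058,.0825])
E
```

```text
t 3.88 pos [0.497  0.0068 0.0829] q [0.01  0.404 2.038 0.003 0.699 0.873] F [-1.8  9.3  8.5] M [1.8  0.56 0.23] w 0.0661
shift mm [0.4 0.1 1.5] toolx [ 0.001  0.002 -1.   ] tooly [ 0.648 -0.762 -0.001] toolz [-0.762 -0.648 -0.002]
```

Request:
apply_moves(targets=[[-1.5,-1,-0.5,-2,60],[-2,-1,-0.5,-4,60],[-2.5,-1,-0.5,-6,60],[-3,-1,-0.5,-8,60],[-3,-1,-0.5,-8,60]])

```text
time: 4.5
position: [0.4961, 0.0076, 0.0852]
eef_rot: [-2.741, 1.57, 1.804]
contact_force: [-1.1, 6.6, 1.5]
width: 0.066
```

```bash
python3 - <<'E'
from h import *
shift([.496,.0058,.0855])
im,d=viewer.capture("scene"); crop(im,280,120,440,280,4,"pics/scene3.png")
E
```

```text
t 4.50 pos [0.4961 0.0076 0.0852] q [1.100e-02 3.990e-01 2.038e+00 2.000e-03 7.050e-01 1.780e-01] F [-1.1  6.6  1.5] M [1.18 0.37 0.07] w 0.0660
shift mm [-0.3  0.2  1.8] toolx [-0.     0.001 -1.   ] tooly [ 0.986 -0.167 -0.   ] toolz [-0.167 -0.986 -0.001]
```

View pics/scene3.png

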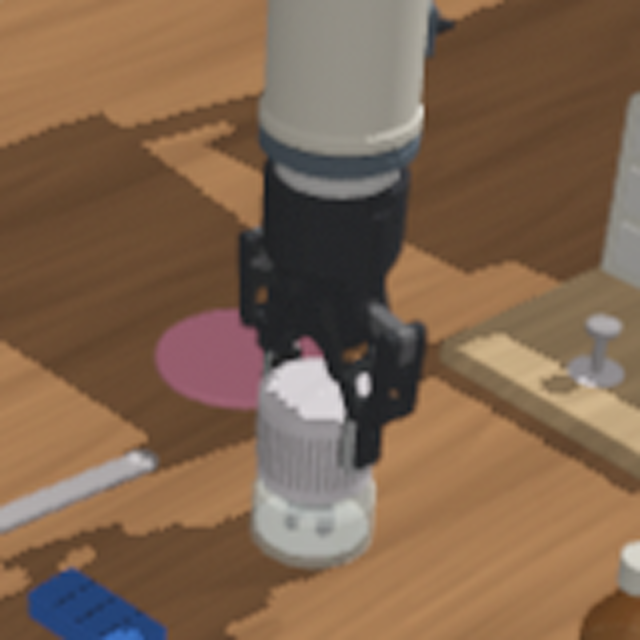

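Request:
apply_moves(targets=[[-0.5,0,-0.5,-2,60],[-1,0,-0.5,-4,60],[-1.5,0,-0.5,-6,60],[-2,0,-0.5,-8,60],[-2.5,0,-0.5,-10,60],[-3,0,-0.5,-12,60],[-3.5,0,-0.5,-14,60],[-4,0,-0.5,-16,60],[-4.5,0,-0.5,-18,60],[-4.5,0,-0.5,-18,60]])

```text
time: 5.8
position: [0.4949, 0.0073, 0.0895]
eef_rot: [-2.934, 1.568, -3.1]
contact_force: [-5.5, -0.6, 3.3]
width: 0.0663
```

```bash
python3 - <<'E'
from h import *
shift([.496,.0065,.090])
im,d=viewer.capture("scene"); crop(im,280,120,440,280,4,"pics/scene4.png")
E
```

```text
t 5.80 pos [0.4949 0.0073 0.0895] q [ 0.012  0.391  2.037 -0.     0.716 -1.392] F [-5.5 -0.6  3.3] M [-0.16  0.93  0.09] w 0.0663
shift mm [-0.5 -0.6  1.2] toolx [-0.003 -0.    -1.   ] tooly [ 0.166  0.986 -0.001] toolz [ 0.986 -0.166 -0.003]
```

View pics/scene4.png

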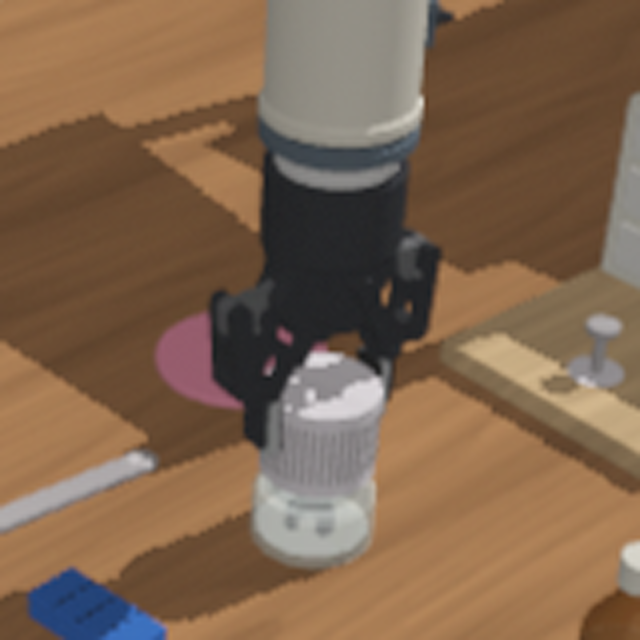

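Request:
apply_moves(targets=[[-1,0,-0.5,-2,60],[-3,0,-0.5,-2,60],[-5,0,-0.5,-2,60],[-5,0,-0.5,-2,60]])

```text
time: 6.35
position: [0.4959, 0.0073, 0.0946]
eef_rot: [-1.086, 1.571, -1.083]
contact_force: [-4.8, -1.4, 2.2]
width: 0.0664
```

```bash
python3 - <<'E'
from h import *
shift([.496,.0065,.0945])
E
```

```text
t 6.35 pos [0.4959 0.0073 0.0946] q [ 0.012  0.382  2.034 -0.     0.725 -1.562] F [-4.8 -1.4  2.2] M [-0.27  0.8  -0.01] w 0.0664
shift mm [ 0.1 -0.8  0.1] toolx [ 0. -0. -1.] tooly [-0.003  1.    -0.   ] toolz [1.    0.003 0.   ]
```

Request:
apply_moves(targets=[[-3,0,0,0,60],[-6,0,0,0,60],[-10,0,0,0,60],[-10,0,0,0,60]])

```text
time: 6.85
position: [0.4965, 0.0074, 0.1048]
eef_rot: [0.029, 1.569, 0.034]
contact_force: [-0.1, -0.8, -0.9]
width: 0.0662
```

```bash
python3 - <<'E'
from h import *
shift([.496,.0065,.1045])
im,d=viewer.capture("scene"); crop(im,280,120,440,280,4,"pics/scene5.png")
E
```

```text
t 6.85 pos [0.4965 0.0074 0.1048] q [ 0.012  0.365  2.029  0.     0.747 -1.564] F [-0.1 -0.8 -0.9] M [-0.02  0.01  0.01] w 0.0662
shift mm [ 0.3 -0.9 -0.5] toolx [ 0.001  0.    -1.   ] tooly [-0.005  1.     0.   ] toolz [1.    0.005 0.001]
```

View pics/scene5.png

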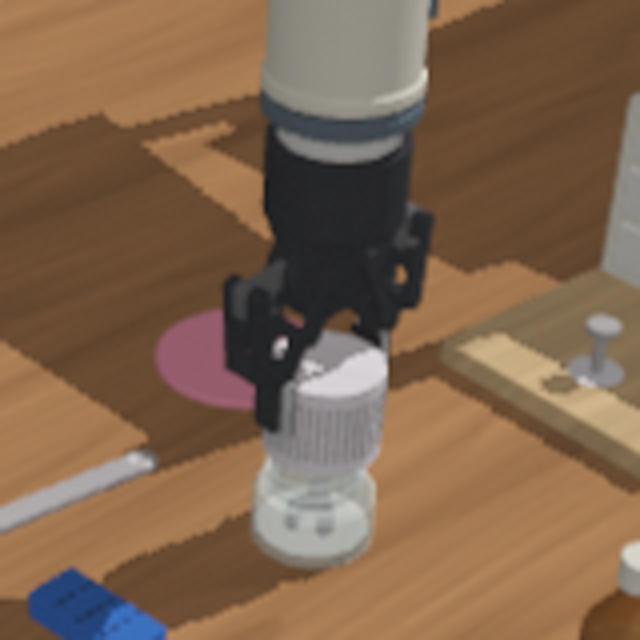

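Cap is free (wrist force ≈ its weight). I'll lift straight up, and measure the coaster from the first pictures.

Request:
apply_moves(targets=[[-20,0,0,0,60],[-45,0,0,0,60],[-70,0,0,0,60],[-80,0,0,0,60],[-80,0,0,0,60]])

```text
time: 7.52
position: [0.4961, 0.0074, 0.1845]
eef_rot: [0.036, 1.57, 0.041]
contact_force: [0.2, -0.6, -1.2]
width: 0.0662
```

```bash
python3 - <<'E'
from h import *
T=np.load("pics/top0.npz")['im'];S=np.load("pics/scene0.npz")['im']
for n,I,(u,v),(h) in(("top",T,(392,262),30),("scene",S,(243,303),35)):
    d=np.load(f"pics/{n}0.npz")['d']
    sub=np.zeros(I.shape[:2],np.uint8); 
    hs=cv2.cvtColor(cv2.GaussianBlur(I,(5,5),0),cv2.COLOR_RGB2HSV)
    print(hs[v,u],hs[v-h-8,u],hs[v+h+8,u])
    m=(hs[...,1]<int(hs[v,u,1])+25)&(hs[...,2]>120)&(np.hypot(np.arange(640)[None]-u,np.arange(480)[:,None]-v)<h+12)
    m=cv2.morphologyEx(m.astype(np.uint8),cv2.MORPH_CLOSE,np.ones((7,7)));m=cv2.morphologyEx(m,cv2.MORPH_OPEN,np.ones((7,7)))
    e,a=ell(m,u,v); print(n,e,a,onz(n,e[0],.006))
shift([.46,-.29,.1045])
im,d=viewer.capture("scene"); cv2.imwrite("pics/scene6.png",im[...,::-1])
E
```

```text
[ 14 129 226] [ 14 153 170] [ 13 156 178]
top ((400.89495849609375, 259.8344421386719), (67.19641876220703, 68.7384262084961), 96.32494354248047) 3516.0 [[ 0.46523576 -0.31063497  0.006     ]]
[ 15 100 188] [ 14 129 166] [ 14 128 161]
scene ((243.25225830078125, 303.35595703125), (41.26041793823242, 58.91746520996094), 81.76820373535156) 1907.0 [[ 0.46558974 -0.2896344   0.006     ]]
t 7.53 pos [0.4961 0.0074 0.1845] q [ 0.012  0.241  1.974  0.     0.926 -1.564] F [ 0.2 -0.6 -1.2] M [-0.01 -0.02  0.02] w 0.0662
shift mm [  79.9 -297.2  -37.7] toolx [ 0.001  0.    -1.   ] tooly [-0.005  1.     0.   ] toolz [1.    0.005 0.001]
```

View pics/scene6.png

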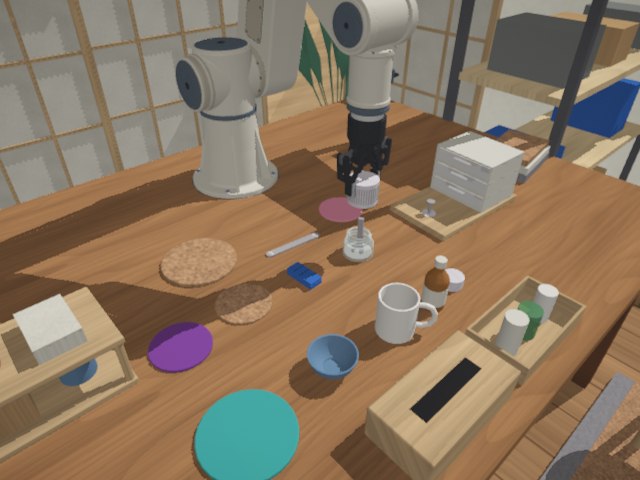

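Request:
apply_moves(targets=[[0,-40,-4,0,60],[0,-100,-11,0,60],[0,-160,-18,0,60],[0,-220,-24,0,60],[0,-270,-30,0,60],[20,-298,-33,0,60],[60,-298,-33,0,60],[100,-298,-33,0,60],[125,-298,-33,0,60],[125,-298,-33,0,60]])

```text
time: 8.82
position: [0.4624, -0.2896, 0.0565]
eef_rot: [2.573, 1.565, 2.578]
contact_force: [0.3, 1.0, -1.3]
width: 0.0659
```

```bash
python3 - <<'E'
from h import *
shift([.463,-.291,.0475])
im,d=viewer.capture("scene"); crop(im,160,200,320,320,5,"pics/scene7.png")
E
```

```text
t 8.82 pos [ 0.4624 -0.2896  0.0565] q [-0.562  0.506  1.939  0.     0.702 -2.138] F [ 0.3  1.  -1.3] M [-0.03  0.03  0.  ] w 0.0659
shift mm [ 9.  -1.4  0.6] toolx [-0.005  0.003 -1.   ] tooly [-0.005  1.     0.003] toolz [ 1.     0.005 -0.005]
```

View pics/scene7.png

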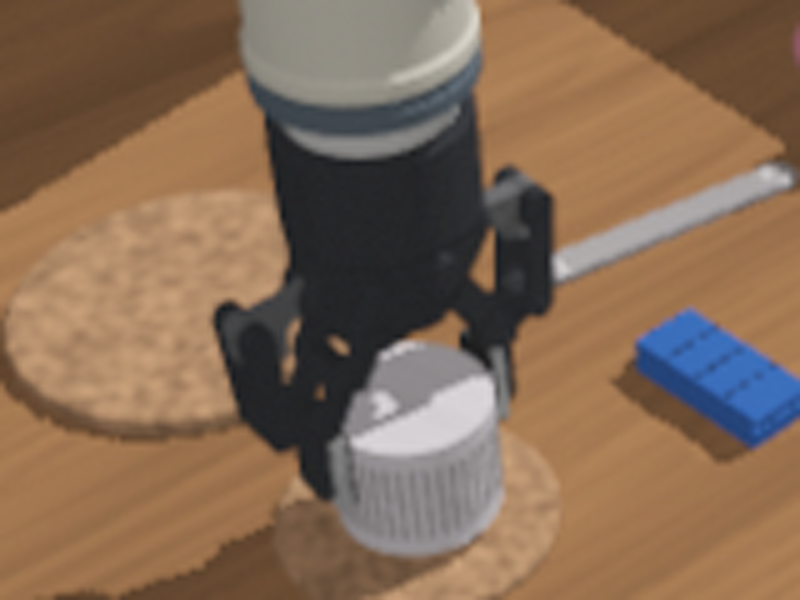

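Request:
apply_moves(targets=[[2,-1,0,0,60],[4,-1,0,0,60],[6,-1,0,0,60],[6,-1,0,0,60]])

```text
time: 9.38
position: [0.4644, -0.2918, 0.0535]
eef_rot: [-0.514, 1.57, -0.509]
contact_force: [0.7, 0.5, -0.5]
width: 0.0661
```

Request:
apply_moves(targets=[[1,0,0,0,60],[2,0,0,0,60],[2,0,0,0,60]])

```text
time: 9.75
position: [0.4643, -0.2918, 0.0512]
eef_rot: [2.614, 1.571, 2.619]
contact_force: [0.4, -0.8, -0.0]
width: 0.0667
```

Request:
apply_moves(targets=[[1,0,0,0,60],[2,0,0,0,60],[2,0,0,0,60]])

```text
time: 10.12
position: [0.4643, -0.2918, 0.0491]
eef_rot: [2.548, 1.571, 2.553]
contact_force: [0.5, 0.1, -0.3]
width: 0.0663
```

Request:
apply_moves(targets=[[1,0,0,0,60],[2,0,0,0,60],[2,0,0,0,60]])

```text
time: 10.5
position: [0.4644, -0.2918, 0.0472]
eef_rot: [2.0, 1.571, 2.005]
contact_force: [0.6, 0.4, -0.5]
width: 0.0664
```

Request:
apply_moves(targets=[[1,0,0,0,60],[1,0,0,0,60]])

```text
time: 10.75
position: [0.4644, -0.2919, 0.047]
eef_rot: [2.362, 1.571, 2.367]
contact_force: [-3.0, 1.9, 9.9]
width: 0.0664
```

Request:
apply_moves(targets=[[1,0,0,0,60],[1,0,0,0,60]])

```text
time: 11.0
position: [0.4644, -0.2919, 0.0469]
eef_rot: [-0.347, 1.571, -0.342]
contact_force: [-6.2, 2.1, 22.8]
width: 0.0665
```

```bash
python3 - <<'E'
from h import *
shift([.463,-.291,.0475])
im,d=viewer.capture("scene"); crop(im,160,200,320,320,5,"pics/scene8.png")
E
```

```text
t 11.00 pos [ 0.4644 -0.2919  0.0469] q [-0.564  0.523  1.94   0.     0.678 -2.14 ] F [-6.2  2.1 22.8] M [0.91 0.89 0.04] w 0.0665
shift mm [-0.6  0.9 -1.4] toolx [ 0. -0. -1.] tooly [-0.005  1.    -0.   ] toolz [1.    0.005 0.   ]
```

View pics/scene8.png

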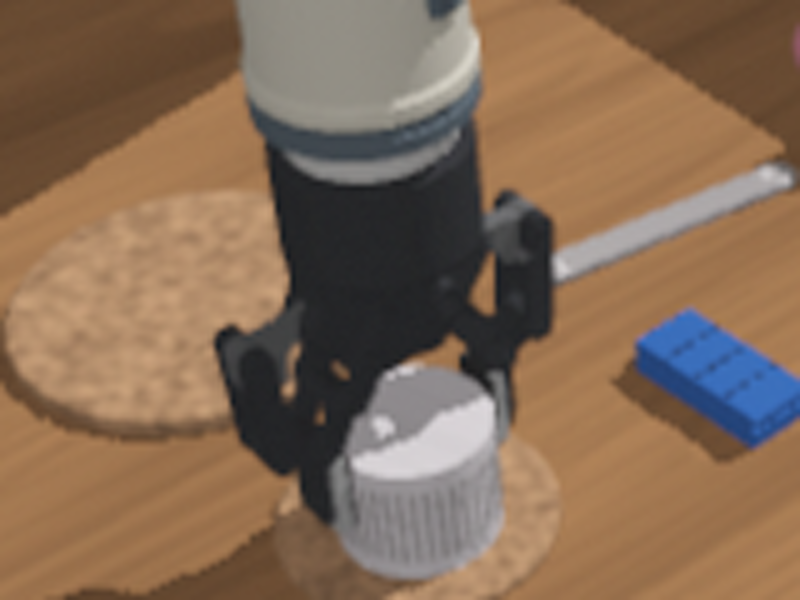

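Contact is at TCP z 0.047. I'll unload it, open and lift.

Request:
apply_moves(targets=[[-1.5,0,0,0,70],[-1.5,0,0,0,80],[-1.5,0,0,0,85],[-1.5,0,0,0,85],[-15,0,0,0,85],[-55,0,0,0,85],[-110,0,0,0,85],[-150,0,0,0,85],[-150,0,0,0,85]])

```text
time: 12.18
position: [0.4662, -0.2929, 0.1995]
eef_rot: [-0.567, 1.564, -0.562]
contact_force: [-0.3, 0.7, -0.0]
width: 0.0851
```

```bash
python3 - <<'E'
from h import *
shift([.496,.0065,.20])
for n in("top","scene"):
    im,d=viewer.capture(n); np.savez(f"pics/{n}9.npz",im=im,d=d); cv2.imwrite(f"pics/{n}9.png",im[...,::-1])
E
```

```text
t 12.18 pos [ 0.4662 -0.2929  0.1995] q [-0.564  0.298  1.853  0.     0.984 -2.14 ] F [-0.3  0.7 -0. ] M [-0.02 -0.01 -0.03] w 0.0851
shift mm [ -1.5 299.3  31.3] toolx [ 0.006 -0.004 -1.   ] tooly [-0.005  1.    -0.004] toolz [1.    0.005 0.006]
```

View pics/scene9.png

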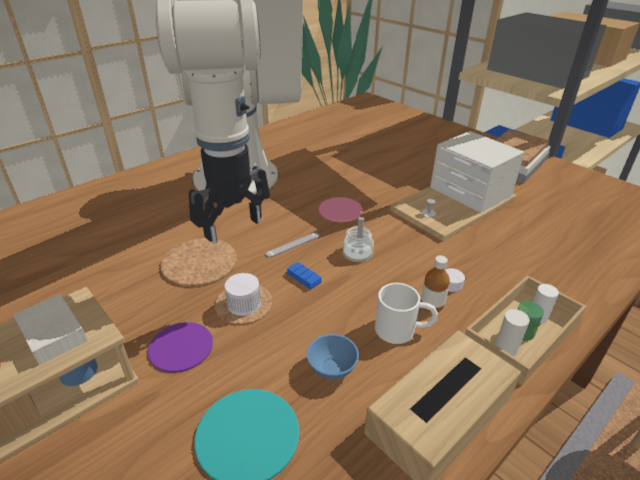

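View pics/top9.png

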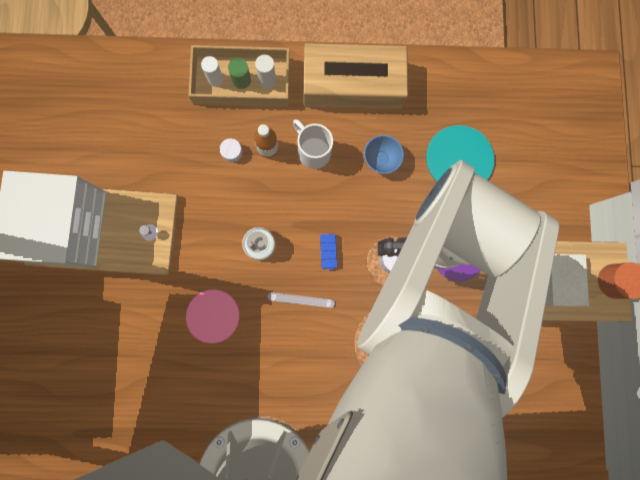

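Lid stands on the coaster (scene (243,296)); the clip's tab is now visible in the jar, scene (360,228), top (258,243). Zooming in on the jar in both views.

```bash
python3 - <<'E'
from h import *
T=np.load("pics/top9.npz")['im'];S=np.load("pics/scene9.npz")['im']
crop(T,230,215,290,275,10,"pics/t9c.png"); crop(S,330,200,390,265,9,"pics/s9c.png")
E
```

```text
(no output)
```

View pics/t9c.png

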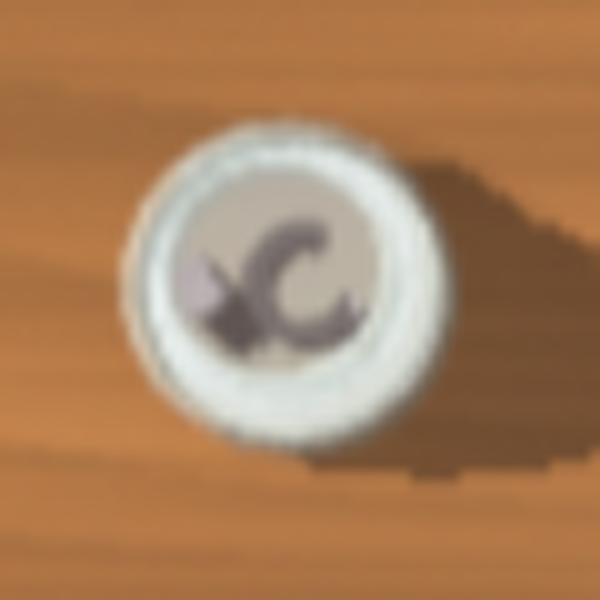

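View pics/s9c.png

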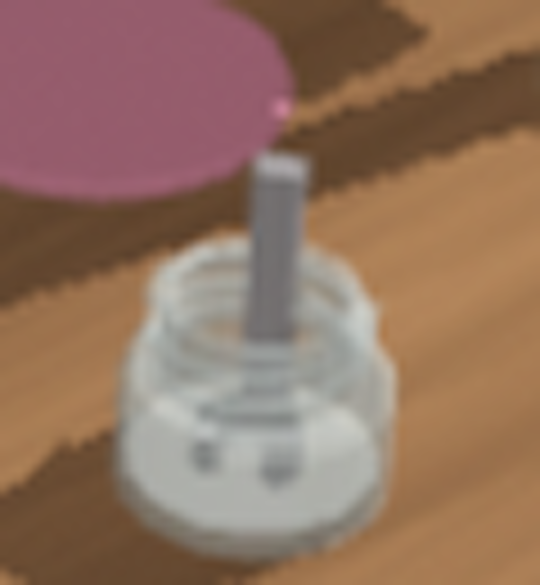

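```bash
python3 - <<'E'
from h import *
T=np.load("pics/top9.npz")['im'];S=np.load("pics/scene9.npz")['im']
print("tri tab top",tri((249.5,243.3),(360.8,218.2)),onz("top",(249.5,243.3),.087),onz("scene",(360.8,218.2),.087))
f=lambda x,y:(230+x/10-.5,215+y/10-.5)
c=onz("top",f(303,285),.018)[0]; e1=onz("top",f(318,228),.018)[0];e2=onz("top",f(358,308),.018)[0]
print("C",c,e1,e2,(e1+e2)/2-c,np.degrees(np.arctan2(*(((e1+e2)/2-c)[[1,0]]))))
t=onz("top",(249.5,243.3),.087)[0];print("tab->C",c-t,np.hypot(*(c-t)[:2]),np.degrees(np.arctan2(*((c-t)[[1,0]]))))
for v in range(238,252): print(v,' '.join('%3d'%T[v,u,1] for u in range(243,272)))
print()
for v in range(213,240): print(v,' '.join('%3d'%S[v,u,1] for u in range(350,372)))
E
```

```text
tri tab top (array([0.48906002, 0.01920281, 0.0877782 ]), np.float64(0.004085090820764329)) [[0.48775508 0.01776483 0.087     ]] [[0.48930741 0.02194874 0.087     ]]
C [0.49660605 0.00352652 0.018     ] [0.50928241 0.00060039 0.018     ] [ 0.49171906 -0.00865301  0.018     ] [ 0.00389469 -0.00755283  0.        ] -62.721700387240126
tab->C [ 0.00885098 -0.01423831 -0.069     ] 0.016765121776758814 -58.13363808012493
238 186 186 193 218 205 180 177 177 177 177 177 177 173 149 129 116 114 113 115 135 173 177 177 180 203 220 227 234 224
239 196 182 201 221 192 177 177 176 177 177 176 174 155 125 115 110 106 110 112 137 173 177 177 179 192 219 225 235 224
240 194 183 208 218 183 177 175 166 173 177 176 163 131 115 109 105 125 149 142 161 176 177 178 178 185 220 222 233 227
241 188 186 221 213 180 174 173 164 147 171 173 143 118 111 104 125 159 173 169 175 177 178 178 178 184 219 220 229 226
242 184 190 229 215 179 173 173 171 136 142 166 133 115 110 112 157 174 177 176 178 178 178 178 178 184 218 217 226 227
243 182 190 232 219 180 175 176 177 159 130 135 126 114 113 128 171 177 177 178 1
[... 2783 characters left out ...]
 110 111 110 113 124 145 159 151 143 154 174 183 160 128
233 171 166 162 161 160 163 155 130 111 113 111 112 127 149 166 168 156 146 161 188 186 153
234 177 172 164 159 155 155 148 125 111 112 111 113 133 153 162 168 168 161 169 196 202 177
235 175 161 151 146 143 144 138 119 111 113 111 112 126 145 155 156 162 170 183 198 201 181
236 160 156 152 144 140 140 133 115 112 113 111 108 114 134 143 149 155 165 183 197 197 177
237 147 152 156 153 149 149 139 122 112 113 111 108 118 141 149 155 154 159 169 188 196 177
238 142 143 148 153 153 156 152 149 143 143 143 140 144 155 158 160 157 155 161 177 189 183
239 153 149 147 144 145 149 153 155 156 157 157 156 154 156 155 152 158 157 158 169 178 181
```

```bash
python3 - <<'E'
from h import *
T=np.load("pics/top9.npz")['im'].astype(int)
sub=T[236:254,243:270]
print("R+B-2G"); 
for v in range(236,254): print(v,' '.join('%3d'%(T[v,u,0]+T[v,u,2]-2*T[v,u,1]) for u in range(243,270)))
print("R-B"); 
for v in range(236,254): print(v,' '.join('%3d'%(T[v,u,0]-T[v,u,2]) for u in range(243,270)))
E
```

```text
R+B-2G
236   6  -6  -6  -9 -11 -13  -9  -8  -7  -4  -6  -3  -5  -3  -5  -4  -1  -2  -1  -2  -5  -6  -5  -8 -10  -9 -11
237   0  -8  -9 -11 -14 -11  -6  -7  -6  -6  -5  -6  -6  -4  -3   1   5   3   2  -3  -4  -6  -6  -6  -9 -10 -11
238  -5  -9 -11 -15 -13  -7  -5  -5  -5  -5  -5  -5  -5  -1   4   7   7   7   8   1  -6  -6  -5  -7 -10 -11 -11
239  -6  -9 -12 -10  -9  -7  -4  -4  -4  -4  -2  -3  -1   4   5   7   8   6   4   0  -4  -5  -5  -6  -8 -15 -10
240  -6  -8 -12 -12  -8  -4   2   0  -4  -4  -4  -2   3   5   7   7   3   0   1  -3  -5  -5  -5  -7  -8 -12 -10
241  -7  -9  -9  -9  -3   6   8   8   0  -3  -2   4   6   6   5   2  -3  -5  -4  -4  -5  -7  -7  -7  -7 -11 -11
242  -7 -12  -8 -11   0  10  11   8   5   1  -3   4   6   7   3  -1  -3  -5  -4  -7  -6  -7  -7  -5  -8 -15 -14
243  -8 -12  -9  -9   0   8  11   7  10   6   0   4   6   5   1  -3  -4  -6  -6  -6  -8  -8  -8  -7 -10 -14 -14
244  -6 -10 -10  -8  -5   3  10   8   9   6   5   5   7   7   0  -4  -5  -7  -7  -7  -6  -1  -4  -8 -11 -14 -15
245  -8 -10 -10  -8  -9   1   7   8   7   7   8   6   7   7   4  -4  -6  -9  -9  -7  
[... 2242 characters left out ...]
  11  10  10   6   4  -2  -3
248  44  27   6  -3  -2   2  11  18  17  15  13  14  13  13  13  11  11  11  12  11  12  10   6   5   3  -2  -3
249  60  37  14  -1  -3  -3   3  14  18  17  14  14  16  17  21  18  14  13  12  13  12   8   5   4   1  -3  -1
250  84  45  25   4  -3  -3  -2   6  13  16  17  17  21  20  23  23  21  20  19  13   7   3   1   0  -2  -1   1
251 102  62  37  11   0  -3  -3  -2   2   8  12  17  19  20  22  22  21  17  10   6   3  -1  -4  -3  -2   1   4
252 107  84  44  24   7  -1  -3  -4  -2  -1   3   7   9   9   9  10   8   7   3   1  -1  -3  -3  -1   1   4   5
253 110 100  63  40  22   6   1  -2  -3  -3  -1  -1  -1   0  -1   0  -1  -2  -2  -4  -4  -2   1   1   4   4   6
```

```bash
python3 -c "
from h import *
shift([.488,.0195,.18])"
```

```text
t 12.28 pos [ 0.4643 -0.2918  0.1959] q [-0.564  0.302  1.856  0.     0.982 -2.14 ] F [-0.1 -0.1 -0.3] M [ 0.    0.03 -0.02] w 0.0851
shift mm [ 15.7 311.1  25.2] toolx [ 0.001 -0.001 -1.   ] tooly [-0.005  1.    -0.001] toolz [1.    0.005 0.001]
```

Request:
apply_moves(targets=[[0,60,5,2,50],[0,120,10,4,50],[0,180,15,6,50],[0,240,20,8,50],[0,300,24,10,50],[10,311,25,12,50],[15,311,25,12.2,50],[15,311,25,12.2,50]])

```text
time: 13.28
position: [0.4866, 0.0197, 0.1787]
eef_rot: [-2.028, 1.567, -3.086]
contact_force: [-0.3, -0.8, -0.8]
width: 0.0499
```

```bash
python3 - <<'E'
from h import *
shift([.488,.0195,.087])
im,d=viewer.capture("scene"); crop(im,300,120,420,270,5,"pics/s10.png"); np.savez("pics/scene10.npz",im=im)
im,d=viewer.capture("top"); cv2.imwrite("pics/t10.png",im[...,::-1])
E
```

```text
t 13.28 pos [0.4866 0.0197 0.1787] q [ 0.037  0.238  1.994 -0.     0.913 -0.475] F [-0.3 -0.8 -0.8] M [ 0.03 -0.07 -0.01] w 0.0499
shift mm [91.7  1.4  1. ] toolx [-0.003 -0.    -1.   ] tooly [ 0.871  0.491 -0.003] toolz [ 0.491 -0.871 -0.002]
```

View pics/s10.png

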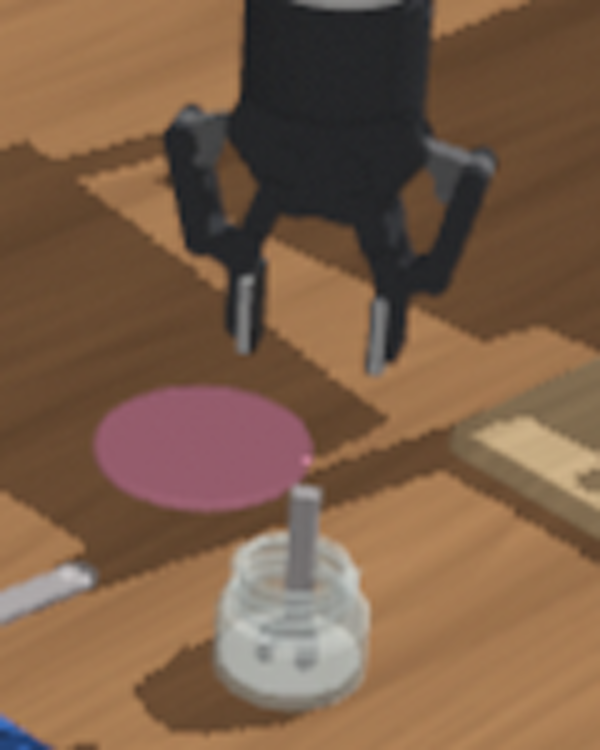

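View pics/t10.png

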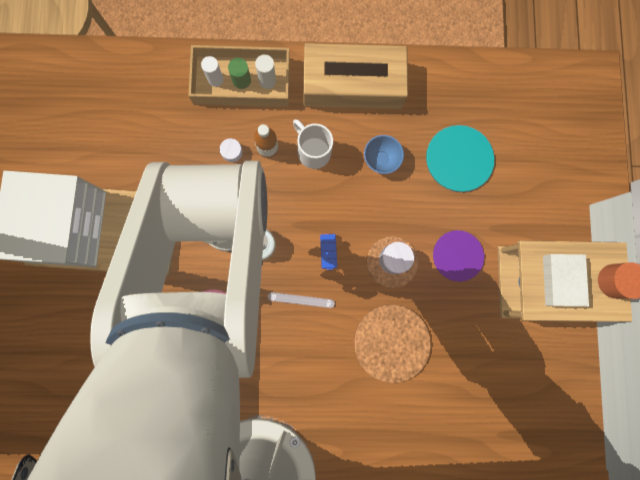

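Request:
apply_moves(targets=[[30,0,0,0,50],[70,0,0,0,50],[88,0,0,0,50],[90,0,0,0,50],[90,0,0,0,50]])

```text
time: 14.0
position: [0.4882, 0.019, 0.0908]
eef_rot: [1.097, 1.57, 0.038]
contact_force: [0.1, -0.1, 0.5]
width: 0.0501
```

```bash
python3 - <<'E'
from h import *
shift([.488,.0195,.087])
im,d=viewer.capture("scene"); crop(im,320,150,400,270,6,"pics/s11.png")
E
```

```text
t 14.00 pos [0.4882 0.019  0.0908] q [ 0.036  0.38   2.052  0.     0.709 -0.475] F [ 0.1 -0.1  0.5] M [ 0.03 -0.   -0.01] w 0.0501
shift mm [ 3.8  0.1 -0.5] toolx [ 0.  0. -1.] tooly [0.872 0.489 0.   ] toolz [ 0.489 -0.872  0.   ]
```

View pics/s11.png

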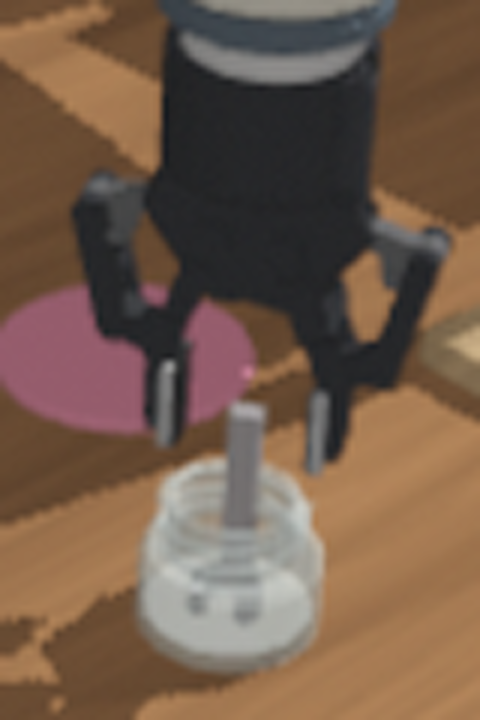

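Request:
apply_moves(targets=[[2,0,0,0,30],[3,0,0,0,18],[3,0,0,0,18],[3,0,0,0,18]], force=30)

```text
time: 14.55
position: [0.4879, 0.0194, 0.0874]
eef_rot: [1.182, 1.571, 0.122]
contact_force: [-0.5, 0.5, 0.2]
width: 0.0181
```

```bash
python3 - <<'E'
from h import *
shift([.488,.0195,.087])
im,d=viewer.capture("scene"); crop(im,320,150,400,270,6,"pics/s12.png")
E
```

```text
t 14.55 pos [0.4879 0.0194 0.0874] q [ 0.037  0.386  2.054  0.     0.702 -0.475] F [-0.5  0.5  0.2] M [ 0.04 -0.04 -0.02] w 0.0181
shift mm [ 0.4  0.2 -0.1] toolx [ 0.  0. -1.] tooly [0.872 0.489 0.   ] toolz [ 0.489 -0.872  0.   ]
```

View pics/s12.png

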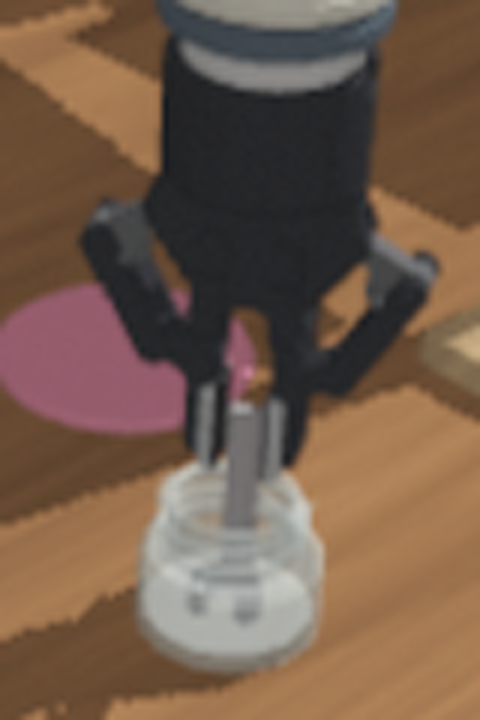

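Request:
apply_moves(targets=[[0,0,0,0,12],[0,0,0,0,8],[0,0,0,0,8],[0,0,0,0,8]], force=50)

```text
time: 15.1
position: [0.488, 0.0194, 0.0874]
eef_rot: [1.289, 1.571, 0.229]
contact_force: [-0.6, 0.3, 3.8]
width: 0.0106
```

```bash
python3 - <<'E'
from h import *
shift([.488,.0195,.087])
im,d=viewer.capture("scene"); crop(im,320,150,400,270,6,"pics/s13.png")
E
```

```text
t 15.10 pos [0.488  0.0194 0.0874] q [ 0.037  0.386  2.054  0.     0.702 -0.475] F [-0.6  0.3  3.8] M [0.08 0.09 0.04] w 0.0106
shift mm [ 0.4  0.1 -0.1] toolx [ 0.  0. -1.] tooly [0.872 0.489 0.   ] toolz [ 0.489 -0.872  0.   ]
```

View pics/s13.png

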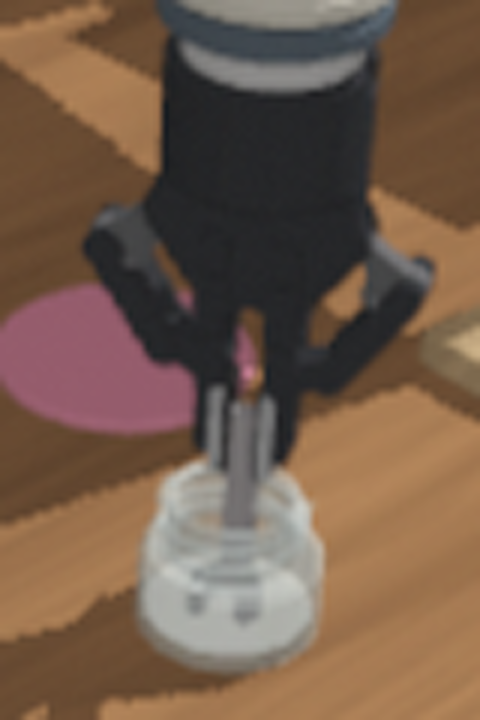

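Request:
apply_moves(targets=[[0,0,0,0,5],[0,0,0,0,5]], force=50)

```text
time: 15.4
position: [0.488, 0.0194, 0.0874]
eef_rot: [1.261, 1.571, 0.201]
contact_force: [-0.8, 0.8, 4.9]
width: 0.0105
```

```bash
python3 - <<'E'
from h import *
shift([.488,.0195,.087])
im,d=viewer.capture("scene"); crop(im,330,190,390,260,10,"pics/s14.png");crop(viewer.capture("top")[0],200,190,330,290,6,"pics/t14.png")
E
```

```text
t 15.40 pos [0.488  0.0194 0.0874] q [ 0.037  0.386  2.054  0.     0.702 -0.475] F [-0.8  0.8  4.9] M [0.15 0.11 0.03] w 0.0105
shift mm [ 0.4  0.1 -0.1] toolx [ 0.  0. -1.] tooly [0.872 0.489 0.   ] toolz [ 0.489 -0.872  0.   ]
```

View pics/s14.png

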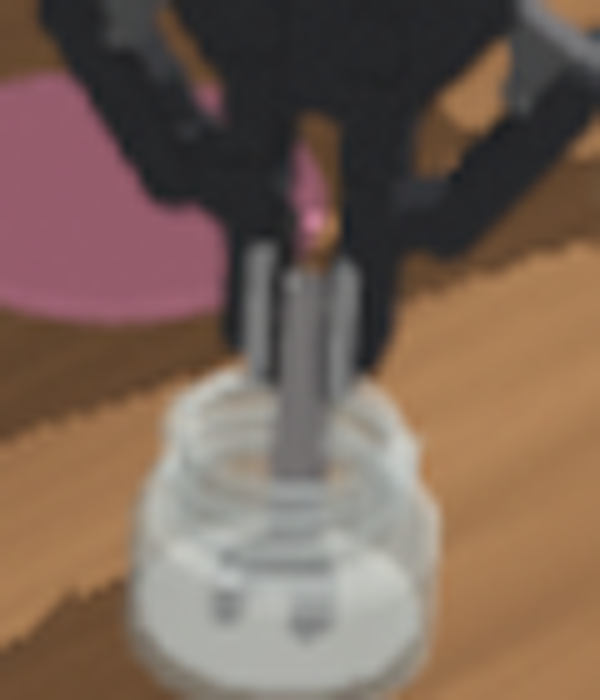

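Request:
apply_moves(targets=[[-5,0,0,0,5],[-20,0,0,0,5],[-40,0,0,0,5],[-60,0,0,0,5],[-80,0,0,0,5],[-90,0,0,0,5],[-90,0,0,0,5]])

```text
time: 16.38
position: [0.4882, 0.0193, 0.1781]
eef_rot: [1.08, 1.569, 0.02]
contact_force: [-0.3, 0.5, -0.8]
width: 0.0109
```

```bash
python3 - <<'E'
from h import *
shift([.488,.0195,.087])
im,d=viewer.capture("scene"); crop(im,320,140,400,260,6,"pics/s15.png"); np.savez("pics/scene15.npz",im=im)
E
```

```text
t 16.38 pos [0.4882 0.0193 0.1781] q [ 0.036  0.239  1.995 -0.     0.907 -0.475] F [-0.3  0.5 -0.8] M [-0.03  0.06  0.04] w 0.0109
shift mm [91.1 -0.2 -0.4] toolx [ 0.002  0.    -1.   ] tooly [0.872 0.489 0.001] toolz [ 0.489 -0.872  0.001]
```

View pics/s15.png

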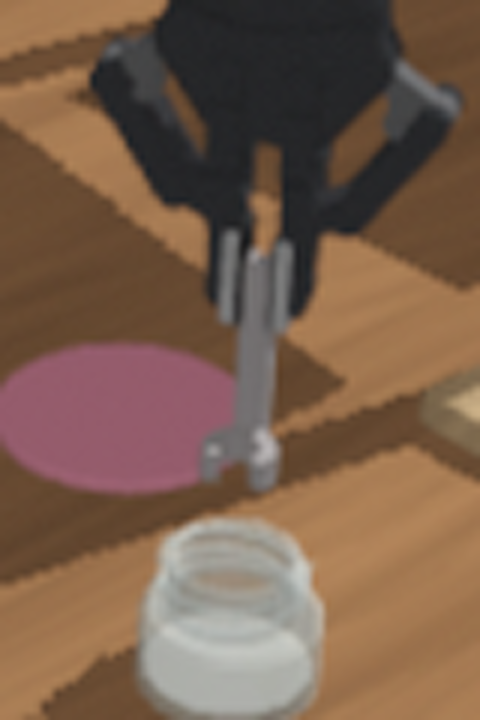

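```bash
cat >> h.py <<'E'
SB=np.array([.0021,.0012,0])   # scene camera bias (cam - robot)
def clipmodel(dz=0.,under=.0814):
    "edge points of the clip in tool frame, tab centre at tool z = dz"
    a=np.radians(np.arange(0,361,6)); L=[]
    def pt(x,y,z): return [under-z, y_s*y, x+.0175+dz]
    y_s=1
    # clip z = -tool x, clip x = +tool z  => clip y = z cross x = (-X)x(Z) = Y
    g=np.arcsin(.006/.014); g2=np.arcsin(.006/.008)
    for z in(0,.012):
        for t in np.linspace(g,2*np.pi-g,60): L.append(pt(.014*np.cos(t),.014*np.sin(t),z))
        for t in np.linspace(g2,2*np.pi-g2,40): L.append(pt(.008*np.cos(t),.008*np.sin(t),z))
    for x in(-.0135,-.0215):
        for y in(-.006,.006):
            for z in np.linspace(.012,.081,40): L.append(pt(x,y,z))
    return np.array(L)
def overlay(n,im,P,box,k,fn,c=(0,255,0)):
    u0,v0,u1,v1=box; o=cv2.resize(im[v0:v1,u0:u1],None,fx=k,fy=k,interpolation=2)
    for q in (proj(n,P)-[u0,v0]+.5)*k: cv2.circle(o,tuple(int(round(v)) for v in q),1,c,-1)
    cv2.imwrite(fn,o[...,::-1])
E
python3 - <<'E'
from h import *
im=np.load("pics/scene15.npz")['im']
p,R,s=tool()
overlay("scene",im,p+clipmodel()@R.T+SB,(335,170,385,230),10,"pics/ov15.png")
E
```

```text
(no output)
```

View pics/ov15.png

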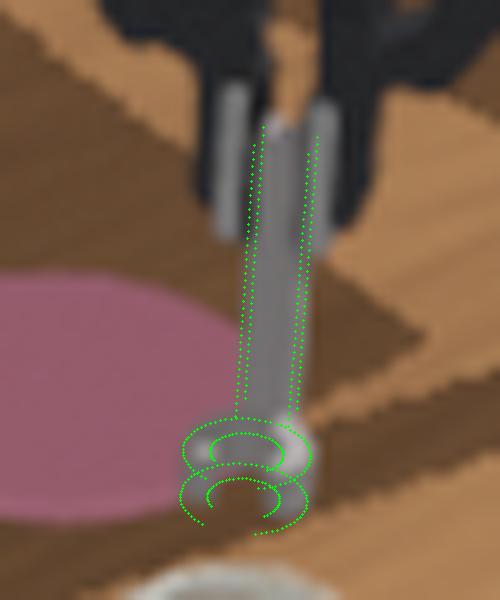

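```bash
python3 - <<'E'
from h import *
TB=np.array([-.0012,-.0006,0])
for z,a,b in((.054,(144.3,229.7),(430.8,200.9)),(.018,(149.7,231.7),(428.7,212.7))):
    print(z,"top",onz("top",a,z)-TB,"scene",onz("scene",b,z)-SB,"tri",tri(a,b))
# board edges: fit in the top image at z .018: corners from crop topc: right-top (308,0), bottom-right (275,322), bottom-left(0,303)
f=lambda x,y:(100+x/4-.5,195+y/4-.5)
A=onz("top",f(306,20),.018)[0];B=onz("top",f(277,300),.018)[0];print("board edge dir (shelf y)",A,B,np.degrees(np.arctan2(A[1]-B[1],A[0]-B[0])))
shift([.48,.235,.2])
E
```

```text
0.054 top [[0.51793971 0.24396255 0.054     ]] scene [[0.51708773 0.24759313 0.054     ]] tri (array([0.51858039, 0.24519444, 0.05447427]), np.float64(0.005220012015579385))
0.018 top [[0.51875028 0.24462151 0.018     ]] scene [[0.5166096  0.24815201 0.018     ]] tri (array([0.51893364, 0.24521767, 0.0193242 ]), np.float64(0.004300426904861594))
board edge dir (shelf y) [0.59033893 0.19079815 0.018     ] [0.43561903 0.19838212 0.018     ] -2.8062462620293527
t 16.43 pos [0.4878 0.0193 0.1774] q [ 0.036  0.24   1.995  0.     0.906 -0.475] F [-0.2 -0.2  0.2] M [-0.01  0.04  0.06] w 0.0108
shift mm [ -22.6   98.7 -191.9] toolx [ 0.  0. -1.] tooly [0.872 0.489 0.   ] toolz [ 0.489 -0.872  0.   ]
```

Request:
apply_moves(targets=[[0,17,-42,-2,5],[0,34,-84,-4,5],[0,52,-126,-6,5],[0,70,-168,-8,5],[0,85,-205,-10,5],[0,89,-215,-11,5],[0,89,-215,-11,5]])

```text
time: 17.3
position: [0.4596, 0.2509, 0.1763]
eef_rot: [-2.544, 1.569, -2.642]
contact_force: [0.9, -0.5, -1.2]
width: 0.0107
```

```bash
python3 - <<'E'
from h import *
shift([.4603,.2507,.1084])
im,d=viewer.capture("scene"); crop(im,370,110,490,240,5,"pics/s16.png"); np.savez("pics/scene16.npz",im=im)
im,d=viewer.capture("top"); cv2.imwrite("pics/t16.png",im[...,::-1])
E
```

```text
t 17.30 pos [0.4596 0.2509 0.1763] q [ 0.497  0.293  1.922 -0.     0.928 -0.975] F [ 0.9 -0.5 -1.2] M [-0.    0.01 -0.04] w 0.0107
shift mm [67.9 -0.   0.8] toolx [-0.001 -0.001 -1.   ] tooly [ 0.099  0.995 -0.001] toolz [ 0.995 -0.099 -0.001]
```

View pics/s16.png

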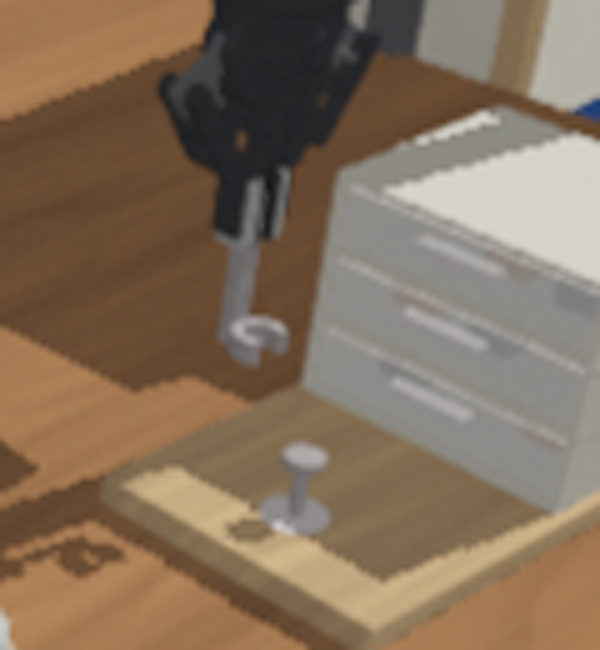

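View pics/t16.png

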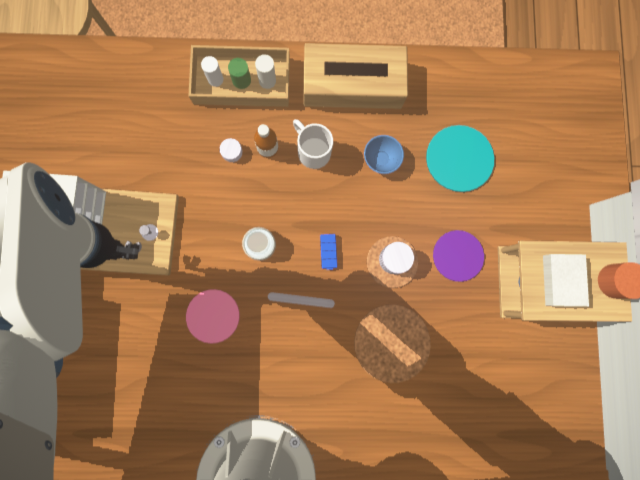

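Clip is held well, gap facing the stud side; both cameras see it. Lowering beside the stud to slide height.

Request:
apply_moves(targets=[[20,0,0,0,5],[50,0,0,0,5],[66,0,0,0,5],[69,0,0,0,5],[69,0,0,0,5]])

```text
time: 18.02
position: [0.4607, 0.2503, 0.1087]
eef_rot: [0.576, 1.57, 0.475]
contact_force: [-0.5, 0.2, -0.3]
width: 0.0108
```

```bash
python3 - <<'E'
from h import *
shift([.4603,.2507,.1084])
p,R,s=tool()
im,d=viewer.capture("scene"); crop(im,400,160,460,230,10,"pics/s17.png"); np.savez("pics/scene17.npz",im=im)
overlay("scene",im,p+clipmodel()@R.T+SB,(400,160,460,230),10,"pics/ov17.png")
im,d=viewer.capture("top"); crop(im,90,200,190,275,8,"pics/t17.png"); np.savez("pics/top17.npz",im=im)
overlay("top",im,p+clipmodel()@R.T-[.0012,.0006,0],(100,200,190,270),8,"pics/ovt17.png")
E
```

```text
t 18.02 pos [0.4607 0.2503 0.1087] q [ 0.495  0.393  1.967 -0.     0.78  -0.975] F [-0.5  0.2 -0.3] M [ 0.01 -0.02 -0.04] w 0.0108
shift mm [ 0.3  0.3 -0.4] toolx [ 0.  0. -1.] tooly [0.1   0.995 0.   ] toolz [ 0.995 -0.1    0.   ]
```

View pics/ov17.png

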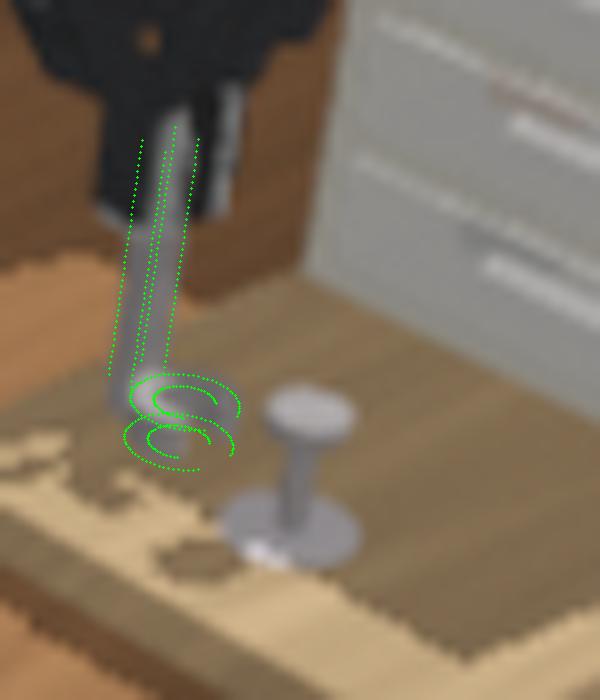

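View pics/ovt17.png

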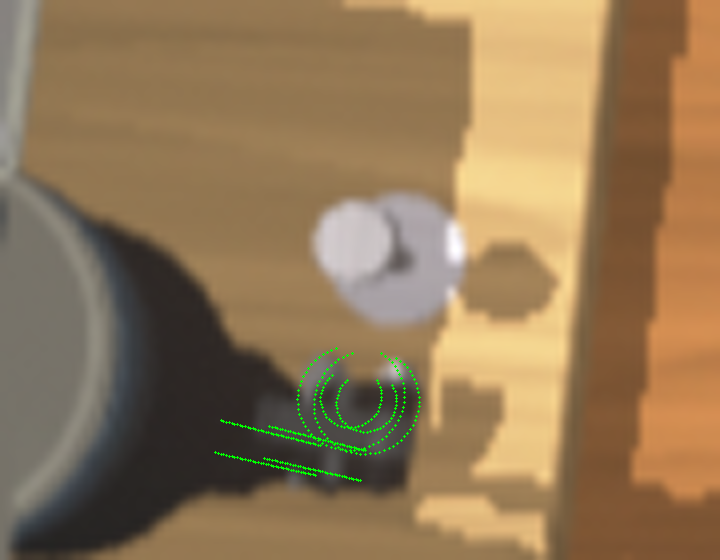

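View pics/s17.png

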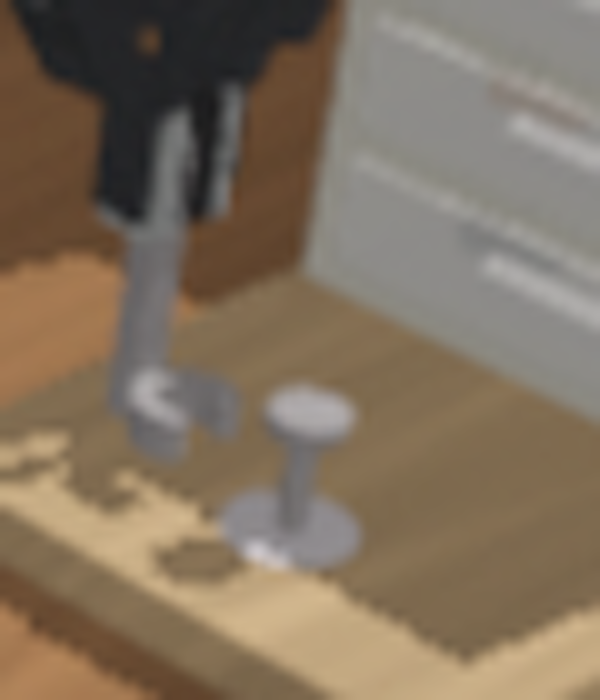

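View pics/t17.png

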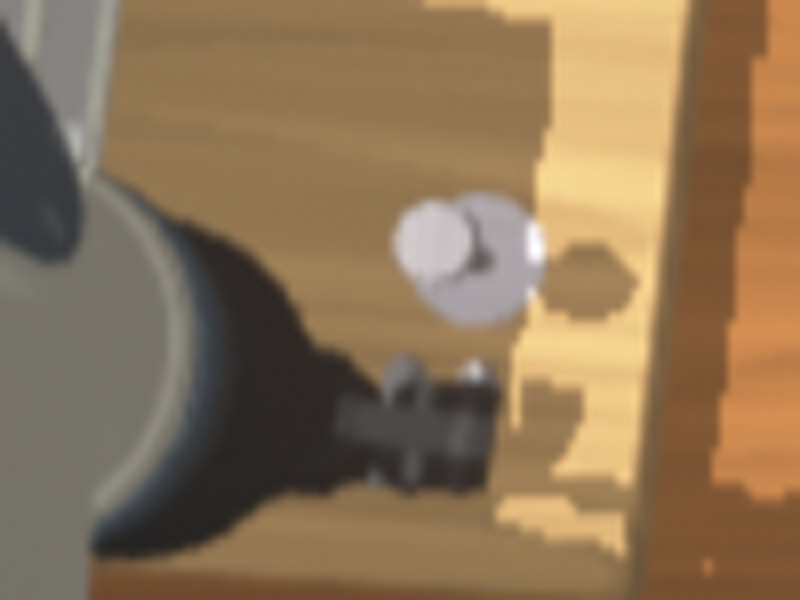

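```bash
python3 - <<'E'
from h import *
p,R,s=tool(); z=p[2]-.0814+.006
eye=p+R@np.array([.0754,0,.0175]); print("eye",eye)
u=R[:,2];l=R[:,1]
for n,off,sp,b in(("scene",(0,-.7),(429.4,207.2),SB),("scene",(0,0),(429.4,207.2),SB),("top",(0,0),(146.8,230.85),np.array([-.0012,-.0006,0])),("top",(0,.5),(146.8,230.85),np.array([-.0012,-.0006,0]))):
    e=proj(n,eye+b)[0]+off
    d=onz(n,sp,z)[0]-onz(n,e,z)[0]
    print(n,off,"along %.1f lateral %.1f mm"%(d@u*1e3,d@l*1e3))
E
```

```text
eye [0.47840249 0.24888733 0.03373727]
scene (0, -0.7) along 39.2 lateral 1.3 mm
scene (0, 0) along 36.7 lateral 3.8 mm
top (0, 0) along 40.1 lateral 0.7 mm
top (0, 0.5) along 41.2 lateral 0.9 mm
```

Request:
apply_moves(targets=[[0,1,8,0,5],[0,1,16,0,5],[0,1,18,0,5],[0,1,18,0,5]])

```text
time: 18.62
position: [0.4785, 0.2495, 0.1082]
eef_rot: [-2.717, 1.571, -2.817]
contact_force: [-1.1, -0.7, -0.5]
width: 0.0108
```

```bash
python3 - <<'E'
from h import *
shift([.4603,.2507,.1084])
p,R,s=tool()
im,d=viewer.capture("scene"); crop(im,405,175,455,225,12,"pics/s18.png"); np.savez("pics/scene18.npz",im=im)
im,d=viewer.capture("top"); crop(im,120,210,170,260,12,"pics/t18.png"); np.savez("pics/top18.npz",im=im)
E
```

```text
t 18.62 pos [0.4785 0.2495 0.1082] q [ 0.478  0.413  1.934  0.     0.794 -0.993] F [-1.1 -0.7 -0.5] M [-0.02  0.01 -0.02] w 0.0108
shift mm [ -0.2  -0.6 -18.2] toolx [-0. -0. -1.] tooly [ 0.1    0.995 -0.   ] toolz [ 0.995 -0.1   -0.   ]
```

View pics/s18.png

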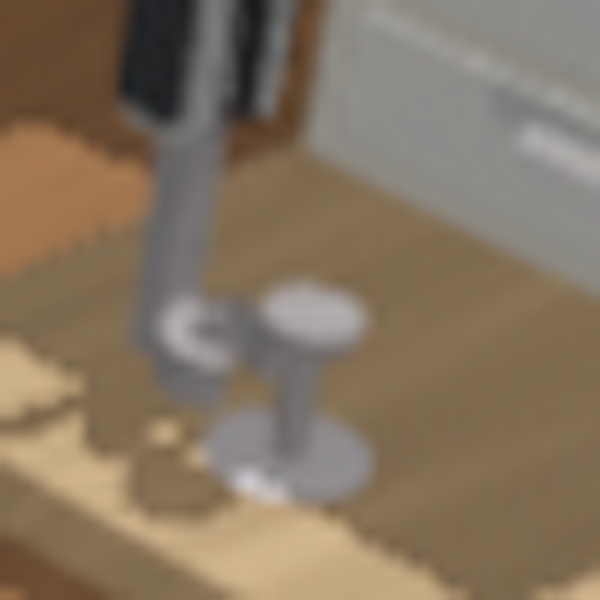

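View pics/t18.png

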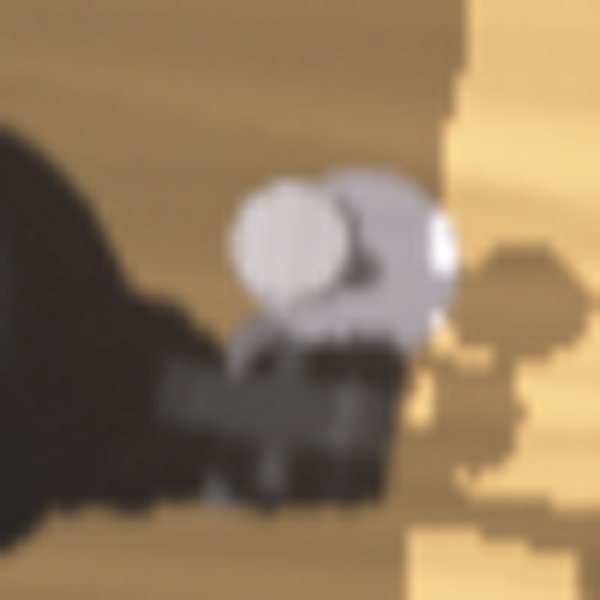

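Request:
apply_moves(targets=[[0,0,4,0,5],[0,0,7,0,5],[0,0,10,0,5],[0,0,10,0,5]])

```text
time: 19.23
position: [0.4885, 0.2486, 0.1083]
eef_rot: [0.68, 1.571, 0.58]
contact_force: [0.1, 0.1, -1.3]
width: 0.0109
```

```bash
python3 - <<'E'
from h import *
shift([.4603,.2507,.1084])
p,R,s=tool()
im,d=viewer.capture("scene"); crop(im,405,175,455,225,12,"pics/s19.png"); np.savez("pics/scene19.npz",im=im)
E
```

```text
t 19.23 pos [0.4885 0.2486 0.1083] q [ 0.468  0.424  1.916  0.     0.801 -1.003] F [ 0.1  0.1 -1.3] M [-0.03  0.    0.  ] w 0.0109
shift mm [ -0.1  -0.7 -28.3] toolx [ 0.  0. -1.] tooly [0.1   0.995 0.   ] toolz [ 0.995 -0.1    0.   ]
```

View pics/s19.png

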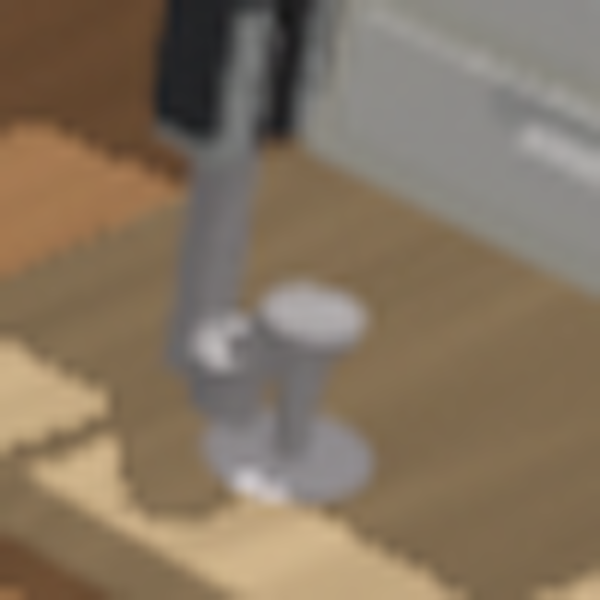

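Request:
apply_moves(targets=[[0,0,2,0,5],[0,0,4,0,5],[0,0,6,0,5],[0,0,6,0,5]])

```text
time: 19.77
position: [0.4944, 0.248, 0.1083]
eef_rot: [0.584, 1.571, 0.484]
contact_force: [-0.4, 0.0, -0.7]
width: 0.0108
```

```bash
python3 - <<'E'
from h import *
shift([.4603,.2507,.1084])
p,R,s=tool()
im,d=viewer.capture("scene"); crop(im,405,175,455,225,12,"pics/s20.png"); np.savez("pics/scene20.npz",im=im)
im,d=viewer.capture("top"); crop(im,120,210,170,260,12,"pics/t20.png"); np.savez("pics/top20.npz",im=im)
E
```

```text
t 19.77 pos [0.4944 0.248  0.1083] q [ 0.462  0.43   1.905  0.     0.806 -1.009] F [-0.4  0.  -0.7] M [-0.02  0.02 -0.01] w 0.0108
shift mm [ -0.1  -0.7 -34.2] toolx [ 0.  0. -1.] tooly [0.1   0.995 0.   ] toolz [ 0.995 -0.1    0.   ]
```

View pics/s20.png

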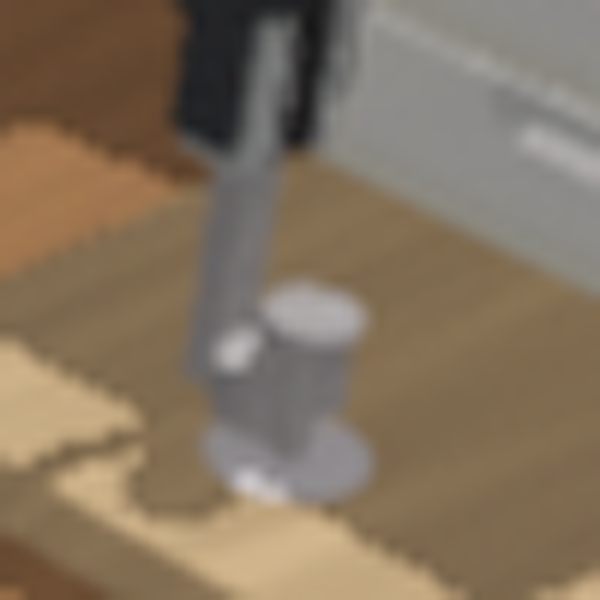

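View pics/t20.png

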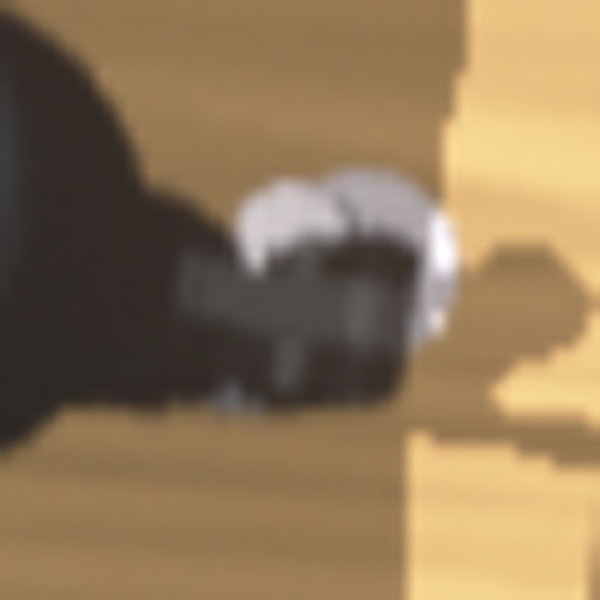

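The pin is now between the two prongs (pin at crop (290,400), far prong right of it). Going on by 5 mm.

Request:
apply_moves(targets=[[0,0,2,0,5],[0,0,4,0,5],[0,0,5.5,0,5],[0,0,5.5,0,5]])

```text
time: 20.38
position: [0.4998, 0.2474, 0.1083]
eef_rot: [0.767, 1.571, 0.667]
contact_force: [-0.4, -0.5, 0.2]
width: 0.0107
```

```bash
python3 - <<'E'
from h import *
shift([.4603,.2507,.1084])
p,R,s=tool()
im,d=viewer.capture("scene"); crop(im,405,175,455,225,12,"pics/s21.png"); np.savez("pics/scene21.npz",im=im)
overlay("scene",im,p+clipmodel()@R.T+SB,(405,175,455,225),12,"pics/ov21.png")
E
```

```text
t 20.38 pos [0.4998 0.2474 0.1083] q [ 0.457  0.436  1.895  0.     0.81  -1.014] F [-0.4 -0.5  0.2] M [ 0.01  0.02 -0.02] w 0.0107
shift mm [ -0.1  -0.7 -39.7] toolx [ 0.  0. -1.] tooly [0.1   0.995 0.   ] toolz [ 0.995 -0.1    0.   ]
```

View pics/s21.png

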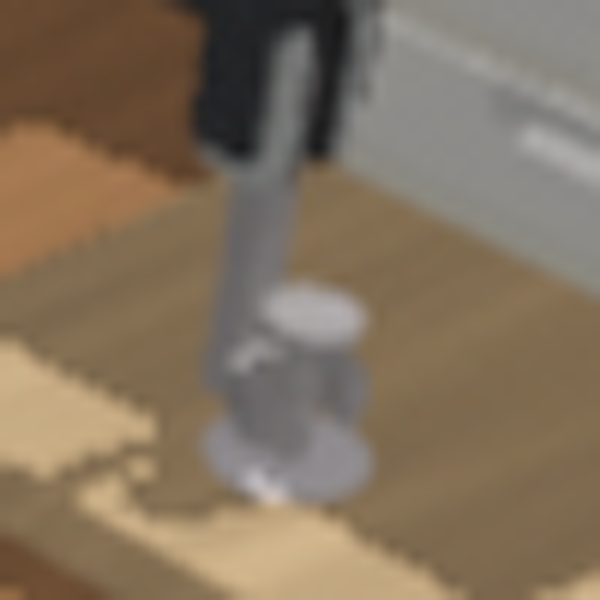

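View pics/ov21.png

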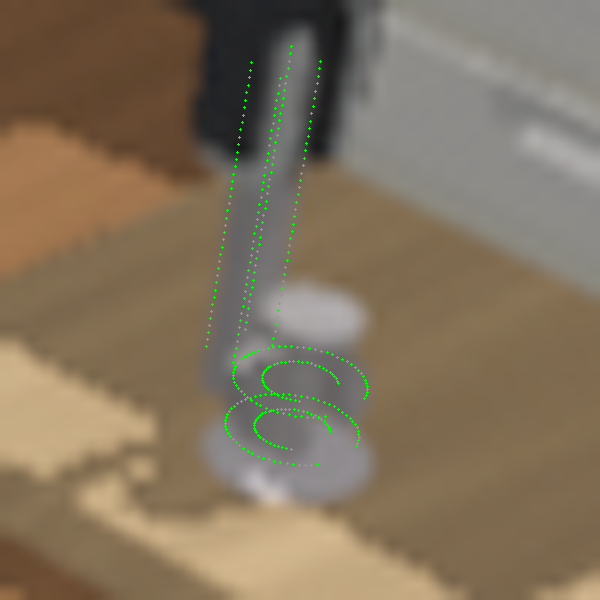

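Request:
apply_moves(targets=[[2,0,0,0,5],[4,0,0,0,5],[6,0,0,0,5],[6,0,0,0,5]])

```text
time: 20.92
position: [0.4995, 0.2474, 0.102]
eef_rot: [-2.621, 1.57, -2.721]
contact_force: [0.4, -0.4, -0.3]
width: 0.0106
```

Request:
apply_moves(targets=[[1,0,0,0,5],[2,0,0,0,5],[2,0,0,0,5]])

```text
time: 21.3
position: [0.4997, 0.2474, 0.1002]
eef_rot: [-2.59, 1.571, -2.689]
contact_force: [0.2, -0.2, -1.4]
width: 0.0106
```

Request:
apply_moves(targets=[[1,0,0,0,5],[1,0,0,0,5]])

```text
time: 21.55
position: [0.4999, 0.2475, 0.0995]
eef_rot: [0.643, 1.57, 0.543]
contact_force: [-0.4, 0.4, 1.9]
width: 0.0106
```

Request:
apply_moves(targets=[[0.5,0,0,0,5],[0.5,0,0,0,5]])

```text
time: 21.8
position: [0.4999, 0.2476, 0.0994]
eef_rot: [0.616, 1.57, 0.517]
contact_force: [-2.4, -0.6, 8.3]
width: 0.0108
```

Request:
apply_moves(targets=[[0.5,0,0,0,5],[0.5,0,0,0,5]])

```text
time: 22.05
position: [0.5, 0.2476, 0.0994]
eef_rot: [0.627, 1.57, 0.527]
contact_force: [-3.9, -1.6, 13.6]
width: 0.0105
```

Contact at the board height (underside ≈ 18.1 mm). I'll look, then unload and open.

```bash
python3 - <<'E'
from h import *
im,d=viewer.capture("scene"); crop(im,405,175,455,225,12,"pics/s22.png"); np.savez("pics/scene22.npz",im=im)
E
```

```text
(no output)
```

View pics/s22.png

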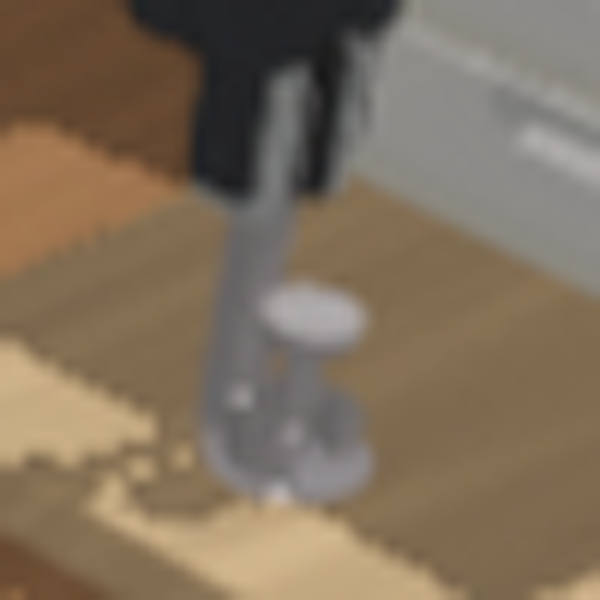

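Request:
apply_moves(targets=[[-1,0,0,0,12],[-1,0,0,0,18],[-1,0,0,0,30],[-1,0,0,0,40],[-1,0,0,0,40]], force=20)

```text
time: 22.72
position: [0.4996, 0.2474, 0.0992]
eef_rot: [-2.646, 1.571, -2.746]
contact_force: [0.5, -0.6, -0.4]
width: 0.0398
```

```bash
python3 - <<'E'
from h import *
shift([.4603,.2507,.1084])
im,d=viewer.capture("scene"); crop(im,395,155,455,225,9,"pics/s23.png"); np.savez("pics/scene23.npz",im=im)
E
```

```text
t 22.73 pos [0.4996 0.2474 0.0992] q [ 0.457  0.449  1.9    0.     0.792 -1.014] F [ 0.5 -0.6 -0.4] M [0.   0.   0.05] w 0.0398
shift mm [ -9.2  -0.6 -39.5] toolx [-0. -0. -1.] tooly [ 0.1    0.995 -0.   ] toolz [ 0.995 -0.1   -0.   ]
```

View pics/s23.png

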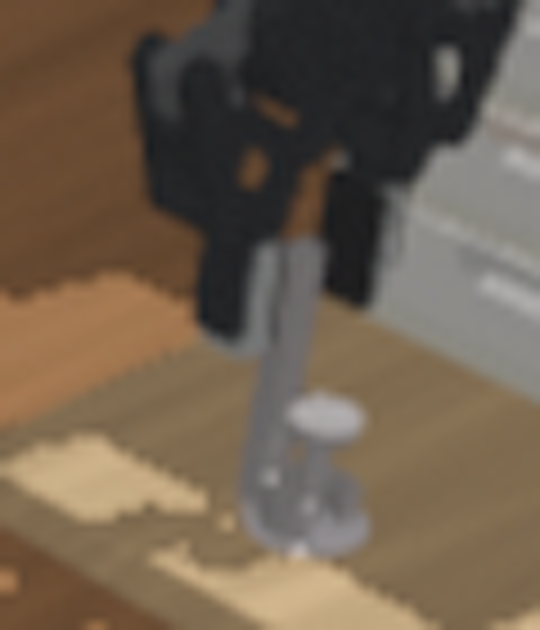

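Request:
apply_moves(targets=[[-10,0,0,0,40],[-40,0,0,0,40],[-80,0,0,0,40],[-110,0,-40,0,40],[-110,-60,-90,0,40],[-110,-120,-100,0,40],[-110,-180,-100,0,40],[-110,-180,-100,0,40]])

```text
time: 23.78
position: [0.3812, 0.0757, 0.2099]
eef_rot: [-0.486, 1.57, -0.589]
contact_force: [-0.5, 0.6, 0.2]
width: 0.0403
```

```bash
python3 - <<'E'
from h import *
shift([.4603,.2507,.1084])
im,d=viewer.capture("scene"); crop(im,395,155,455,225,8,"pics/s24.png"); cv2.imwrite("pics/s24f.png",im[...,::-1])
im,d=viewer.capture("top"); crop(im,110,200,190,260,9,"pics/t24.png"); cv2.imwrite("pics/t24f.png",im[...,::-1])
E
```

```text
t 23.77 pos [0.3812 0.0757 0.2099] q [ 1.930e-01  3.400e-02  2.154e+00 -1.000e-03  9.520e-01 -1.275e+00] F [-0.5  0.6  0.2] M [ 0.06 -0.01 -0.  ] w 0.0403
shift mm [101.5 182.2  60.6] toolx [ 0.001 -0.    -1.   ] tooly [ 0.103  0.995 -0.   ] toolz [ 0.995 -0.103  0.001]
```

View pics/s24.png

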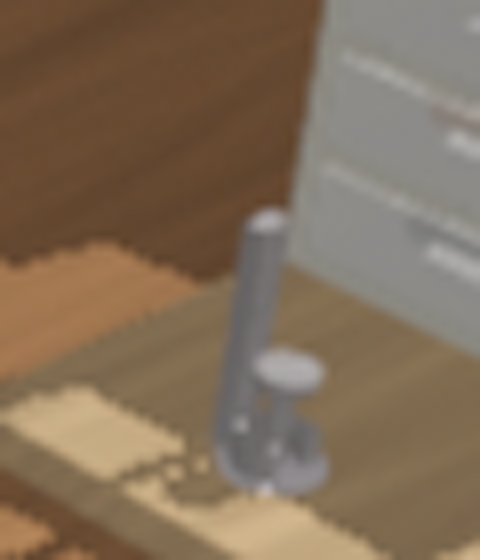

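View pics/t24.png

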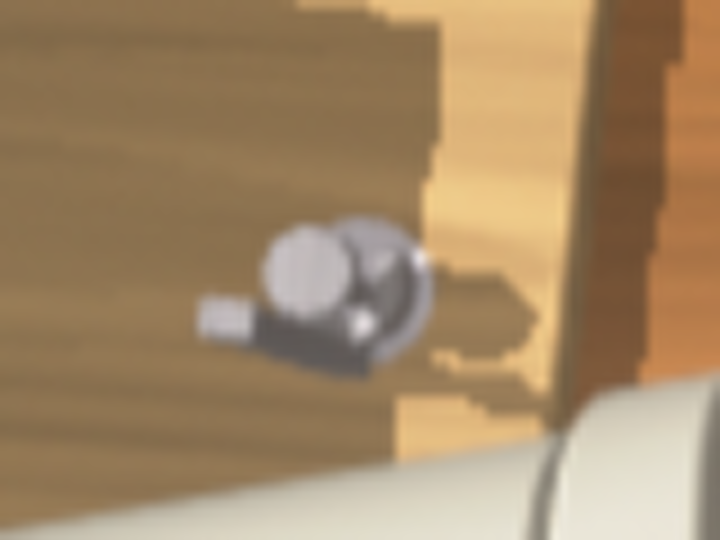

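View pics/s24f.png

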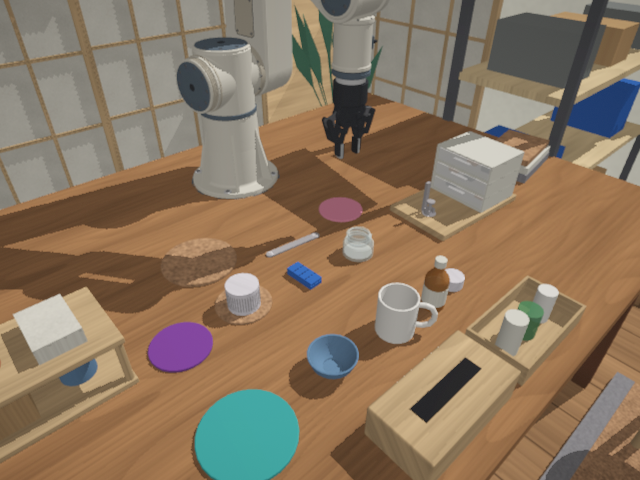

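View pics/t24f.png

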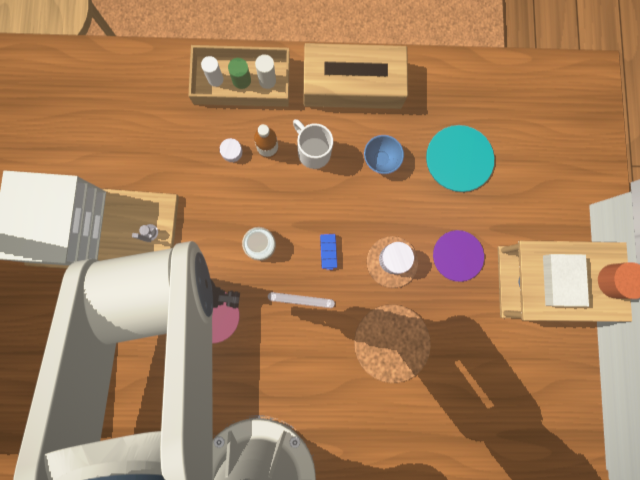

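The clip stands upright with its C around the pin under the head (scene (428,210)). The cap is on the small cork coaster (scene (243,296)), and the other things look unmoved. The arm is well clear, so I'm handing in.

```bash
python3 -c "
from plant import ctrl
print(ctrl.hand_in())"
```

```text
the job is handed in; nothing more can be done
None
```

I handed the job in at about 24 s of the 72 s allowed. The cap is on the small cork coaster and the clip is on the stud.

- **Cap:** I turned it about 3.3 rad counter-clockwise in one grip. It came off with side forces under 10 N, and the wrist then read only about the cap's weight. I lifted it about 90 mm straight up and set it open end down on the smaller cork coaster. The hardest push on setting it down was about 23 N.
- **Clip:** I took it out by its tab and slid it onto the stud with no force noticeable above the sensor noise. It touched down with its underside about 18.1 mm above the table, which is the board's top face. I then let go and moved the arm clear.

**Last checks:** The final pictures show the clip upright with its C around the pin under the head. They also show the cap on the coaster, and the other things look to be where they started. From the gripper's position the C's centre is about 1 mm from the estimated stud axis.

**Disagreements:**
- The two cameras differed by 3–5 mm. I corrected for this with the gripper's own position on the cap and by measuring the clip against the stud directly in the pictures.
- The gripper read 10.5–10.9 mm on the 12 mm tab throughout, which I did not explain, but the grip never slipped.
- My first top-view measurement of the coaster was wrong because it merged with the purple disc, so I used the scene camera's value instead.

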